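# Wedge a whetstone tight in its holder

### The job

The whetstone lies loose in its wooden holder. Put the wooden wedge, thin end first, into the gap between the stone's end and the slanted cleat and let go of it, then tap it home with the wooden mallet, striking only the wedge, until the stone is clamped tight against the end stop, gently enough not to crack the stone. Lay the mallet down on the table clear of the holder, and leave the mug, the tin and the dressing stone where they are.

Things in the scene. Friction and masses are not known exactly. Their poses are not given: they have to be found in the camera images.
- holder: Fixed wooden whetstone holder, board 128 (x) x 290 (y) mm, bed 14 mm up; origin: centre of its underside. x points the way the wedge is driven, y from end stop to wedge end. Stop's inner face at y = -120, 18 mm high; 8 mm lips at x = +-40 keep the stone. Slanted cleat near +y, 22 mm high, x -35 to 45: its inner face is at y = 103.5 - x/6, give or take 2 mm (screwed through slots, differs each time).
- stone: Whetstone, 70 (x) x 205 (y) x 25 (z) mm, about 0.75 kg, lying on the holder's bed with its axes along the holder's and up to 1.5 mm of play at the stop; origin: centre of its underside. Home against the stop its origin is at y = -17.5 in the holder's frame. Dry friction holds it: some 4 to 6 N to slide. It is brittle: pressed above 60 N at its end it cracks.
- wedge: Loose wooden wedge, 140 mm long, 28 mm high, 50 g; origin mid-length on its underside; thin end (8 mm thick) at x = 70, butt (32 mm thick) at x = -70. Straight flank at y = -10 goes against the stone, tapered flank at y = 10 - x/6 against the cleat. Tight, its origin is at x = -9 +- 15, y = 95 in the holder's frame, its butt sticking out at -x. Far out it tips off the board's edge. Friction keeps it in.
- wedge_thin (a point): Middle of the wedge's thin end face, 14 mm above its underside.
- wedge_butt (a point): Middle of the wedge's thick end face (32 x 28 mm), where the mallet strikes, 14 mm above its underside.
- mallet: Loose wooden mallet lying on its side, 0.2 kg: barrel head 48 mm across and 84 mm long along y (striking faces at y = +-42), handle 21 mm thick running 165 mm from the head's axis towards -x, its end resting on the table (4 degrees down). Origin: under the middle of the head, on the table. Pushed on the wedge, 5 N is only the stone sliding home; no more advance at 15 to 20 N means tight, 40 N is too hard.
- mallet_head (a point): Centre of the mallet's head, 24 mm above the table as it lies.
- mallet_grip (a point): Point on the axis of the handle, 62 mm from the head's axis, where it is gripped across (along the mallet's y), 19 mm above the table as it lies.
- mug: White mug, 82 mm across, 85 mm high, origin under its middle; bystander.
- can: Food tin, 74 mm across, 108 mm high, origin under its middle; bystander.
- dresser: Grey dressing stone, a block 55 x 110 x 22 mm, origin under its middle; bystander.
Things that resemble listed ones, but are neither listed nor needed, are in the scene too. There is more than one size of the mallet; the job needs the middle-sized. Of the things that look like the wedge, take the one that is farthest from the robot's base at the start.

How it is judged:
On the way, in this order (a step that is already met when the one before it is completed fails the run):
1. the wedge stands in the gap between stone and cleat, thin end first, let go (y of wedge in the frame of holder between 0.085 and 0.108 m and z of wedge in the frame of holder between 0.01 and 0.02 m and x of wedge_thin in the frame of holder above 0.005 m and angle between the x axis of wedge and the x axis of holder, either way round below 0.1 rad and contact force between the fingers and wedge below 0.1 N), for 0.2 s.
2. struck by the mallet, the wedge clamps the stone against the end stop (all of step 1 and contact force between mallet and wedge above 1 N and contact force between wedge and stone above 8 N), for 0.02 s.
At the end, for the whole second after the job is handed in: The wedge sits in the gap, on the bed and within 0.1 rad of square, pressing the stone with over 8 N; the stone lies flat and home against the stop (within 0.7 mm); the mallet lies at rest on the table, touching neither holder, wedge nor stone; nothing is held (all of step 1 and contact force between wedge and stone above 8 N and y of stone in the frame of holder between -0.019 and -0.0168 m and z of stone in the frame of holder between 0.012 and 0.016 m and x of stone in the frame of holder between -0.004 and 0.004 m and height (world z) of mallet_head below 0.045 m and linear speed of mallet below 0.02 m/s and contact force between mallet and holder below 0.05 N and contact force between mallet and wedge below 0.05 N and contact force between mallet and stone below 0.05 N).
It fails at once if the stone cracks: pressed above 60 N by the wedge (contact force between wedge and stone above 60 N).
It fails at once if the mallet strikes the stone (contact force between mallet and stone above 3 N).
It fails at once if the mug, tin or dressing stone is moved more than 30 mm (distance of any of mug, can, dresser from where it was at the start of the episode above 0.03 m).
It also fails if it takes over 67 s, if anything falls off the work surface, if the arm or the gripper's body presses on something with over 40 N, if the wrist force passes 120 N, or if a joint passes its speed limit or range.

### The arm

A 6-joint arm with a two-finger parallel gripper is mounted at the origin on the work surface. World frame = base frame: x ahead of the robot, y to its left, z up, the work surface at z = 0. Lengths are in m, angles in rad, forces in N, time in s.
With the tool pointing down it reaches from about 0.325 to 0.775 m from the base axis. Payload 5.5 kg.
Tool frame: the origin (TCP) lies midway between the tips of the shut fingers; the grasp point (between the pads) lies 19 mm behind it (env.tcp_to_grasp is the distance from the TCP to the grasp point, in m); y points along the fingers, z is the direction in which the jaws open and shut, and the axes are right-handed (so a half turn about y gives the same grasp; the last joint's range is limited). The gripper opens to 88 mm and grips with 3 to 60 N. Pads are 20 mm wide; open, the fingers measure 115 mm over their backs; the gripper's body (75 mm by 178 mm) begins 61 mm behind the grasp point.
Start: joints at [-1.273, 0.091, 1.231, -0, 1.82, -0.057], TCP at [0.208, -0.563, 0.223] pointing down, gripper open.
Joint ranges: [-2.87, 2.87], [-0.86, 2.18], [0.17, 2.46], [-1.51, 4.65], [0.06, 2.69], [-2.65, 2.65]. Speed limits (rad/s): [2.57, 2.57, 3.01, 3.14, 3.14, 3.14].

### API

Orientations are given as a rotation vector (axis times angle).
In Python, from station import env, imaging, workorder, models gives the robot as it stands. The module is installed in compiled form; this text tells all that it offers.
- The arm moves only by the shell command python3 -m creep 'ROWS' [FORCE]. ROWS is JSON, a list of rows, each an object of numbers: "gripper": the gripper command: -1 is shut, 1 is fully open, values between are in proportion; "dx", "dy", "dz": the shift along the world's x, y, z in units of 25 mm (1.0 is 25 mm); "rx", "ry", "rz": the turn, a rotation vector about the world's x, y, z in units of 5 degrees (1.0 is 5 degrees). A call has exactly 10 rows; each row shifts and turns the pose as measured when the row begins; what a row does not reach is not made up. A row lasts 1/12 s, in which the tool goes at most 41.7 mm and 7.16 degrees, less where a joint would pass 70% of its speed; a pose out of reach is approached as far as the arm can. A call is refused whole if a number of a shift passes 1 or a number of a turn 1, either way. A call with a gripper value outside its range is refused whole. The fingers move at their own pace and stop on an object; FORCE is the grip in N (left out, the last holds). Time passes only in rows, so rows that do not move let the fingers close, or fill a call up. It gives the time, the measured TCP pose, the force and the opening at its end, in the units of the state.
- env.state(): the state, without advancing time (a new reading comes with each control period).
- imaging.get_image(name): name is "side" or "top"; returns the picture (420x560x3 uint8, red, green, blue); there is no depth.
- imaging.get_calibration(name): a dict with "mtx" (3x3 intrinsics, pixels), "world_to_cam" (4x4, takes a point from world to camera coordinates). Camera axes: x right, y up, looking along -z (the intrinsics and any distortion apply to the point x, -y, -z); pixel columns grow to the right and rows downward; lengths in m; the calibration is good to about 2 mm. A picture is of the moment at which its call begins. get_calibration takes no time and is no camera call.
- workorder.hand_in(): hands the job in, once; it reports no verdict.
Trained networks look in the newest picture that a camera, given by its name, has taken for a name from the list of things; names that differ only in an ending like _2 or _b are one class to them, and where a whole thing is asked for, a point or a joint stands for the part that bears it (a point fixed in the world has none). Each returns a list of dicts, best first, with "confidence" (0 to 1); they miss things now and then, are a little off and sometimes report something else, mostly with a low value. They report only what shows in the picture. A call takes as long as a camera call. They do not tell look-alikes from the thing itself.
- models.recognise(camera, thing): "rect" ([left, top, right, bottom] in pixels, round what is visible of it).
- models.outline_of(camera, thing): "mask" (420x560 bool, what is visible of it) and "rect" ([left, top, right, bottom] in pixels, round what is visible of it).
The state is a dict: "clock": time; "qpos": joint angles; "qd": joint speeds; "tau": joint torques, N m; "tcp_pos": TCP position; "orientation": TCP orientation; "contact_force": force on the tool from outside, world axes, zero at the start; "moment": the same for the moment, N m; "finger_gap": finger opening in m.
Only numpy, scipy, OpenCV 4.12 (cv2) and the standard library are available. Lean on these libraries where they do the work, as an engineer would, in place of code of your own. Each camera call takes 0.05 s, during which the arm holds its last target.

## Working session

There is one attempt and no reset: what is moved stays moved. The work goes in short steps, Python scripts to look and compute and a shell command to move; the robot and the scene stay as the last step left them, time stands still between calls to the robot, and variables do not carry over. Pictures are saved under pics/ and viewed, and the job is handed in when it is done.

```bash
mkdir -p pics; python3 - <<'E'
from station import env, imaging, models
import cv2
print(env.state(), env.tcp_to_grasp)
for n in("side","top"):
    im=imaging.get_image(n); cv2.imwrite(f"pics/{n}0.png",im[:,:,::-1])
    c=imaging.get_calibration(n); print(n,c)
E
```

```text
{'clock': 0.0, 'qpos': array([-1.27271861e+00,  9.18598734e-02,  1.23189729e+00, -2.15408916e-05,
        1.81978205e+00, -5.67291818e-02]), 'qd': array([-7.32892470e-04,  1.42841305e-03, -5.83085190e-04, -3.17320217e-04,
        6.32268828e-04,  4.70127284e-05]), 'tau': array([-1.72840115e-03, -4.46441603e+01, -4.06451797e+01,  6.96022972e-02,
        2.90294399e-02, -1.37494194e-04]), 'tcp_pos': array([ 0.20833319, -0.56235275,  0.22149983]), 'orientation': array([-0.36392163,  2.03036652, -2.02638955]), 'contact_force': array([ 0.17404304, -0.39932595,  0.27489045]), 'moment': array([-0.01096524, -0.03111188, -0.01225819]), 'finger_gap': 0.08777269591132429} 0.0187
side {'mtx': array([[529.00375497,   0.        , 282.71078161],
       [  0.        , 529.00375497, 217.45349087],
       [  0.        ,   0.        ,   1.        ]]), 'world_to_cam': array([[-0.93237347, -0.36127998,  0.01250938,  0.47242796],
       [ 0.22912865, -0.56385032,  0.79345629, -0.14580566],
       [-0.27960645,  0.74266385,  0.60849867, -1.30926568],
       [ 0.        ,  0.        ,  0.        ,  1.        ]])}
top {'mtx': array([[519.64683873,   0.        , 276.52157432],
       [  0.        , 519.64683873, 210.50785281],
       [  0.        ,   0.        ,   1.        ]]), 'world_to_cam': array([[-0.01269777, -0.99987741, -0.00916177, -0.0024718 ],
       [ 0.98340195, -0.014146  ,  0.18088807, -0.53124766],
       [-0.1809955 , -0.00671283,  0.98346102, -1.12891605],
       [ 0.        ,  0.        ,  0.        ,  1.        ]])}
```

View pics/top0.png

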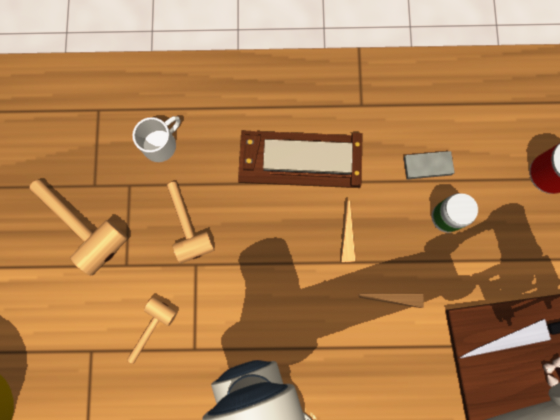

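View pics/side0.png

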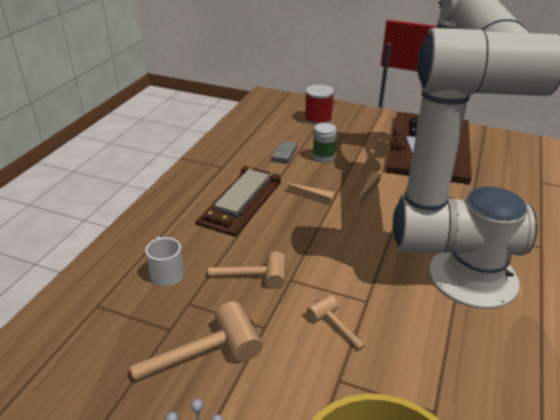

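```bash
python3 - <<'E'
import cv2
a=cv2.imread("pics/top0.png"); b=cv2.imread("pics/side0.png")
cv2.imwrite("pics/z1.png",cv2.resize(a[120:272,220:380],None,fx=3.9,fy=3.9,interpolation=cv2.INTER_CUBIC))
cv2.imwrite("pics/z2.png",cv2.resize(b[155:245,190:345],None,fx=5,fy=5,interpolation=cv2.INTER_CUBIC))
E
```

```text
(no output)
```

View pics/z1.png

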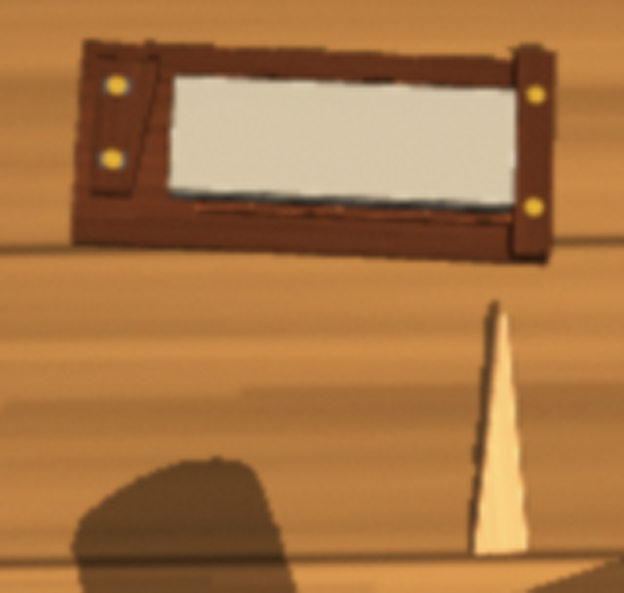

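View pics/z2.png

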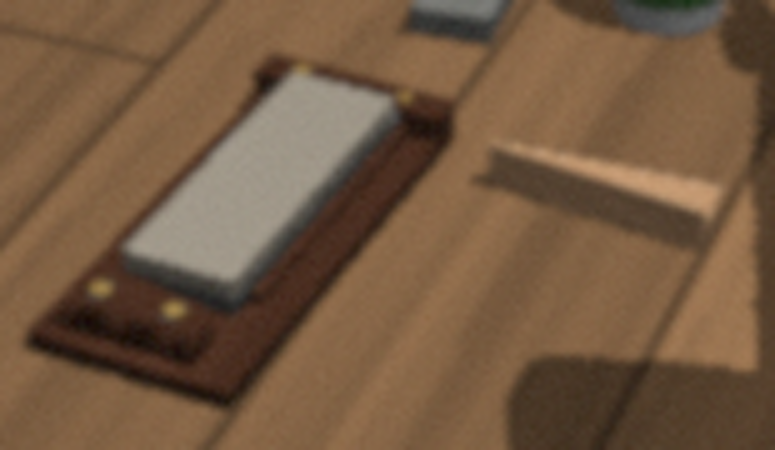

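```bash
python3 - <<'E'
from station import env, imaging, models
import cv2, numpy as np, pickle
out={}
for n in("side","top"):
    im=imaging.get_image(n); v=im[:,:,::-1].copy()
    for t in("holder","stone","wedge","mallet","mug","can","dresser"):
        r=models.outline_of(n,t); out[n,t]=r
        for o in r[:5]:
            print(n,t,round(o["confidence"],2),np.round(o["rect"]),o["mask"].sum())
            if o["confidence"]>.4:
                c,_=cv2.findContours(o["mask"].astype(np.uint8),0,1); cv2.drawContours(v,c,-1,(0,0,255),1)
    cv2.imwrite(f"pics/m_{n}.png",v)
pickle.dump(out,open("masks.pkl","wb"))
print(env.state()["clock"])
E
```

```text
side holder 0.88 [196. 167. 281. 236.] 1294
side stone 0.89 [214. 172. 267. 216.] 1242
side stone 0.42 [211. 252. 286. 290.] 1147
side wedge 0.81 [356. 172. 380. 205.] 290
side wedge 0.76 [291. 186. 331. 205.] 545
side mallet 0.85 [308. 294. 363. 351.] 900
side mallet 0.81 [209. 253. 287. 287.] 1128
side mallet 0.75 [130. 300. 261. 381.] 3325
side mug 0.82 [146. 235. 184. 284.] 1477
side mug 0.62 [195. 169. 281. 237.] 1176
side mug 0.53 [211. 251. 286. 289.] 1181
side can 0.64 [309. 125. 335. 163.] 832
side can 0.38 [274. 142. 297. 163.] 356
side can 0.33 [146. 237. 180. 284.] 1477
side dresser 0.84 [273. 141. 298. 163.] 399
top holder 0.75 [236. 132. 364. 190.] 3396
top stone 0.75 [264. 141. 353. 171.] 2745
top wedge 0.84 [361. 292. 422. 307.] 631
top mallet 0.82 [167. 180. 211. 262.] 1311
top mallet 0.82 [126. 299. 175. 361.] 852
top mug 0.81 [131. 115. 180. 164.] 1506
top mug 0.5 [163. 181. 213. 260.] 1427
top can 0.6 [431. 194. 478. 234.] 1319
0.9
```

```bash
cat > h.py <<'E'
import numpy as np, cv2
from station import imaging
from scipy.optimize import least_squares
C={n:imaging.get_calibration(n) for n in("side","top")}
def proj(n,P):
    P=np.atleast_2d(P); c=C[n]; q=P@c["world_to_cam"][:3,:3].T+c["world_to_cam"][:3,3]
    q=q*[1,-1,-1]; u=q@c["mtx"].T; return u[:,:2]/u[:,2:]
def T(p,P):  # p=x,y,yaw ; planar
    c,s=np.cos(p[2]),np.sin(p[2]); P=np.atleast_2d(P)
    return np.c_[p[0]+c*P[:,0]-s*P[:,1],p[1]+s*P[:,0]+c*P[:,1],P[:,2]]
def fit(obs,p0):  # obs list (cam, local xyz, uv)
    f=lambda p:np.concatenate([(proj(n,T(p,P))-uv).ravel() for n,P,uv in obs])
    r=least_squares(f,p0,loss="soft_l1"); return r.x,np.round(f(r.x).reshape(-1,2),1)
def back(n,uv,z):
    r=least_squares(lambda p:(proj(n,[p[0],p[1],z])-uv).ravel(),[.5,0]); return r.x
def crop(im,x0,y0,x1,y1,f,name):
    cv2.imwrite(name,cv2.resize(im[y0:y1,x0:x1],None,fx=f,fy=f,interpolation=cv2.INTER_CUBIC))
E
python3 - <<'E'
from h import *
a=cv2.imread("pics/top0.png"); b=cv2.imread("pics/side0.png")
crop(a,330,190,370,270,7,"pics/w1.png")
crop(b,280,175,340,215,10,"pics/w2.png")
crop(a,230,120,300,195,8,"pics/w3.png")
crop(a,160,175,220,265,6,"pics/w4.png")
E
```

```text
(no output)
```

View pics/w1.png

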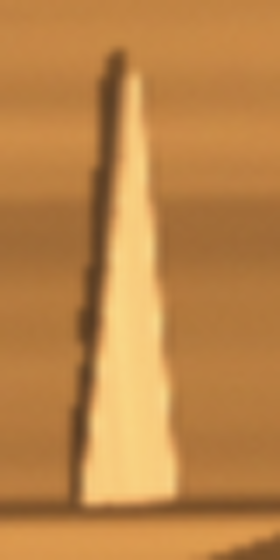

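View pics/w2.png

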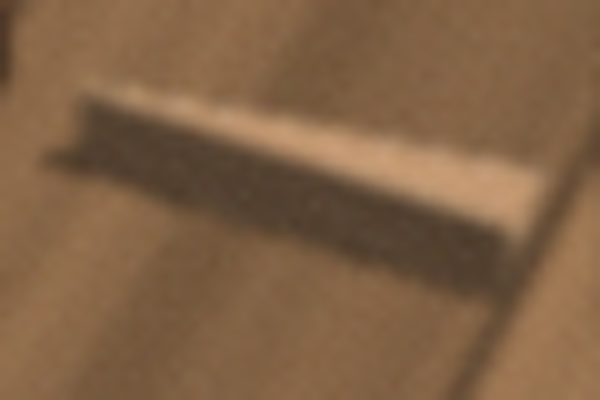

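View pics/w3.png

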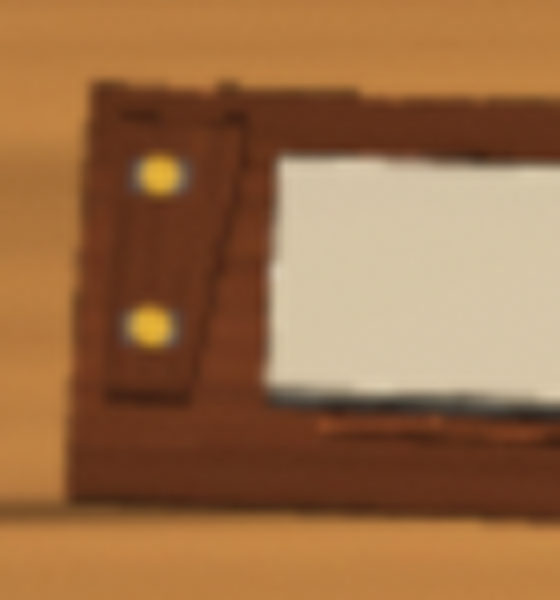

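View pics/w4.png

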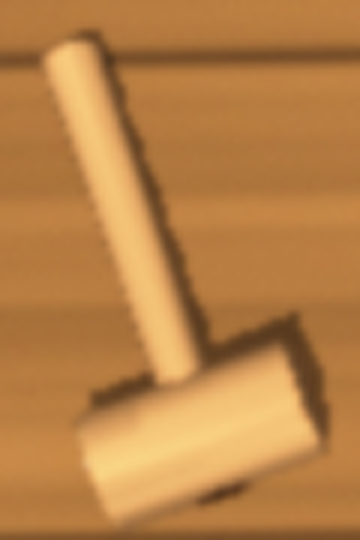

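View pics/m_side.png

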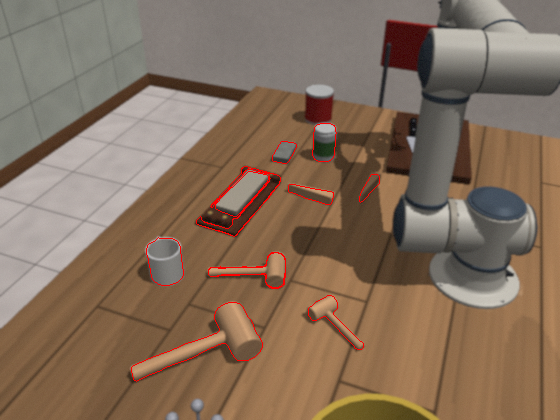

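```bash
cat > m.py <<'E'
from h import *
def px(X,Y,x0,y0,f): return np.array([(X+.5)/f-.5+x0,(Y+.5)/f-.5+y0])
w1=lambda X,Y:px(X,Y,330,190,7); w2=lambda X,Y:px(X,Y,280,175,10); w3=lambda X,Y:px(X,Y,230,120,8); z1=lambda X,Y:px(X,Y,220,120,3.9)
w4=lambda X,Y:px(X,Y,160,175,6); z2=lambda X,Y:px(X,Y,190,155,5)
m=1e-3
W=dict(tl=[70*m,-1.67*m,28*m],tr=[70*m,-10*m,28*m],bl=[-70*m,21.67*m,28*m],br=[-70*m,-10*m,28*m])
topo=[("top",W["tl"],w1(127,68)),("top",W["tr"],w1(141,70)),("top",W["bl"],w1(80,503)),("top",W["br"],w1(178,498))]
sido=[("side",W["bl"],w2(508,236)),("side",W["br"],w2(545,178)),("side",W["tl"],w2(80,95)),("side",[-.07,.02167,0],w2(497,295))]
for o in(topo,sido,topo+sido):print("wedge",*fit(o,[.35,-.1,0]))
H=[("top",[.064,.145,.014],w3(93,83)),("top",[-.064,.145,.014],w3(70,500)),("top",[-.064,-.145,.014],z1(548,264))]
Hs=[("side",[.064,.145,.014],z2(30,340)),("side",[-.064,.145,.014],z2(232,402))]
for o in(H,Hs,H+Hs):print("holder",*fit(o,[.5,0,0]))
hp,_=fit(H+Hs,[.5,0,0])
S=[("top",[.035,.1025,.039],w3(277,155)),("top",[-.035,.1025,.039],w3(267,388)),("top",[.035,-.1025,.039],z1(517,89)),("top",[-.035,-.1025,.039],z1(516,207))]
Ss=[("side",[.035,.1025,.039],z2(125,252)),("side",[-.035,.1025,.039],z2(232,285)),("side",[-.035,-.1025,.039],z2(398,105))]
for o in(S,Ss,S+Ss):print("stone",*fit(o,[.5,0,0]))
# cleat inner face top corners at z .036
def tol(p,w):
    c,s=np.cos(p[2]),np.sin(p[2]);d=np.array(w)-p[:2];return np.array([c*d[0]+s*d[1],-s*d[0]+c*d[1]])
for z in(.022,.036):
  for q in((247,122),(187,388)): print("cleat",z,tol(hp,back("top",w3(*q),z)))
for z in (.014,.036):
  for q in((77,318),(200,352)): print("cleat side",z,tol(hp,back("side",z2(*q),z)))
E
python3 m.py
```

```text
wedge [ 0.48735889 -0.17321949  0.03444655] [[-0.8  0.7]
 [ 0.8  0.2]
 [ 0.  -0.4]
 [ 0.  -0.4]]
wedge [ 0.48805142 -0.16993418  0.01245078] [[ 0.1 -0.3]
 [-0.5 -0.3]
 [-0.1 -0.4]
 [ 0.5  1.7]]
wedge [ 0.48791568 -0.17269794  0.03006725] [[-0.9  0.4]
 [ 0.7 -0. ]
 [-0.4 -0.7]
 [-0.4 -0.6]
 [ 0.7 -1. ]
 [-0.2 -1. ]
 [ 0.1 -0.6]
 [ 1.1  1. ]]
holder [ 0.66257549 -0.06751413 -0.06101126] [[-0.1  0.1]
 [-0.6 -0.2]
 [ 0.8  0.1]]
holder [ 0.65773097 -0.05871415 -0.06805921] [[-0.4 -0.3]
 [ 0.3  0.3]]
holder [ 0.66241365 -0.0663685  -0.06021602] [[-0.6  0.2]
 [-1.  -0.1]
 [ 0.3  0.1]
 [-0.3 -2.1]
 [ 0.4 -1.8]]
stone [ 0.66218872 -0.08395254 -0.06123085] [[ 0.4  0.2]
 [ 0.1 -0. ]
 [-0.   0.5]
 [-0.4 -0.7]]
stone [ 0.66095965 -0.07841977 -0.06854238] [[-0.5  0.1]
 [ 0.2  0.2]
 [ 0.3 -0.5]]
stone [ 0.66232671 -0.08313051 -0.06337775] [[ 0.1  0.1]
 [-0.3 -0.2]
 [-0.3  0.5]
 [-0.8 -0.7]
 [-0.  -0.8]
 [ 0.7 -0.8]
 [ 0.3 -1.5]]
cleat 0.022 [0.05178514 0.09615898]
cleat 0.022 [-0.03065266  0.10945951]
cleat 0.036 [0.0470751  0.09535318]
cleat 0.036 [-0.03438819  0.10849648]
cleat side 0.014 [0.04551469 0.12479341]
cleat side 0.014 [-0.03040292  0.12206145]
cleat side 0.036 [0.02907391 0.14862988]
cleat side 0.036 [-0.04497228  0.14596527]
```

```bash
cat > mal.py <<'E'
from h import *
import pickle
from scipy.optimize import minimize
def malpts():
    t=np.linspace(0,2*np.pi,24)
    h=[np.c_[.024*np.cos(t),np.full(24,s*.042),.024+.024*np.sin(t)] for s in(-1,1)]
    a=np.radians(4); H=[]
    for d in(0,.165):
        c=np.array([-d*np.cos(a),0,.024-d*np.sin(a)])
        H.append(c+np.c_[.0105*np.sin(t)*np.sin(a)*0,.0105*np.cos(t),.0105*np.sin(t)])
    return np.vstack(h),np.vstack(H)
A,B=malpts(); S=4
def sil(n,p):
    im=np.zeros((420*S,560*S),np.uint8)
    for P in(A,B):
        q=proj(n,T(p,P)); hull=cv2.convexHull(((q+.5)*S*16).astype(np.int32)); cv2.fillConvexPoly(im,hull,1,shift=4)
    return cv2.resize(im.astype(np.float32),(560,420),interpolation=cv2.INTER_AREA)
def iou(n,p,M): s=sil(n,p); return np.minimum(s,M).sum()/np.maximum(s,M).sum()
if __name__=="__main__":
    o=pickle.load(open("masks.pkl","rb"))
    mt=[k for k in o["top","mallet"] if abs(k["rect"][0]-167)<4][0]["mask"].astype(np.float32)
    ms=[k for k in o["side","mallet"] if abs(k["rect"][0]-209)<4][0]["mask"].astype(np.float32)
    for nm,f in(("top",lambda p:-iou("top",p,mt)),("side",lambda p:-iou("side",p,ms)),("both",lambda p:-iou("top",p,mt)-iou("side",p,ms))):
        p0=[*back("top",[193.5,246],.024),np.radians(18+180)]
        r=minimize(f,p0,method="Nelder-Mead",options=dict(initial_simplex=[p0,*(np.array(p0)+np.diag([.01,.01,.1]))],xatol=1e-4,fatol=1e-5)); print(nm,r.x,r.fun)
    v=cv2.imread("pics/top0.png"); v2=cv2.imread("pics/side0.png")
    for im,n in((v,"top"),(v2,"side")):
        for P in(A,B):
            cv2.polylines(im,[cv2.convexHull(np.round(proj(n,T(r.x,P))).astype(np.int32))],True,(255,0,0),1)
    crop(v,150,170,220,270,4,"pics/f1.png");crop(v2,200,240,300,300,4,"pics/f2.png")
E
python3 mal.py
```

```text
top [0.45348002 0.18287369 3.49342506] -0.9215142130851746
side [0.45525398 0.1841705  3.48975539] -0.9023536443710327
both [0.45477707 0.18324439 3.49497882] -1.812252402305603
```

```bash
python3 - <<'E'
import cv2,numpy as np
a=cv2.imread("pics/f1.png");b=cv2.imread("pics/f2.png")
h=max(a.shape[0],b.shape[0]);pad=lambda i:cv2.copyMakeBorder(i,0,h-i.shape[0],0,0,0)
cv2.imwrite("pics/f.png",np.hstack([pad(a),pad(b)]))
E
```

```text
(no output)
```

View pics/f.png

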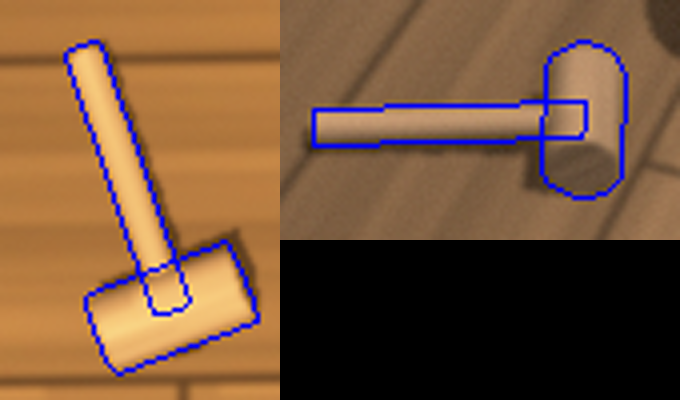

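```bash
cat > st.py <<'E'
from station import env
import numpy as np
from scipy.spatial.transform import Rotation as R
def show():
    s=env.state(); r=R.from_rotvec(s["orientation"]).as_matrix()
    print("t",round(s["clock"],2),"tcp",np.round(s["tcp_pos"]*1e3,1),"ydir",np.round(r[:,1],3),"jaw yaw deg",round(np.degrees(np.arctan2(r[1,2],r[0,2])),2),"q",np.round(s["qpos"],3),"F",np.round(s["contact_force"],1),"gap",round(s["finger_gap"]*1e3,1))
    return s,r
if __name__=="__main__": show()
E
python3 st.py
```

```text
t 0.9 tcp [ 208.4 -562.6  222.6] ydir [ 0.  0. -1.] jaw yaw deg -69.67 q [-1.273  0.091  1.231  0.     1.82  -0.057] F [-0.3 -0.6  0.1] gap 87.9
```

```bash
python3 -m creep '[{"dx":0.47,"dy":0.78,"dz":-0.24,"rz":-0.25,"gripper":1},{"dx":0.47,"dy":0.78,"dz":-0.24,"rz":-0.25,"gripper":1},{"dx":0.47,"dy":0.78,"dz":-0.24,"rz":-0.25,"gripper":1},{"dx":0.47,"dy":0.78,"dz":-0.24,"rz":-0.25,"gripper":1},{"dx":0.47,"dy":0.78,"dz":-0.24,"rz":-0.25,"gripper":1},{"dx":0.47,"dy":0.78,"dz":-0.24,"rz":-0.25,"gripper":1},{"dx":0.47,"dy":0.78,"dz":-0.24,"rz":-0.25,"gripper":1},{"dx":0.47,"dy":0.78,"dz":-0.24,"rz":-0.25,"gripper":1},{"dx":0.47,"dy":0.78,"dz":-0.24,"rz":-0.25,"gripper":1},{"dx":0.47,"dy":0.78,"dz":-0.24,"rz":-0.25,"gripper":1}]' 20; python3 st.py
```

```text
t 0.9 tcp [ 208.4 -562.6  222.6] ydir [ 0.  0. -1.] jaw yaw deg -69.67 q [-1.273  0.091  1.231  0.     1.82  -0.057] F [-0.3 -0.6  0.1] gap 87.9$[0]: bad value
```

```bash
python3 -m creep '[{"dx":0.47,"dy":0.78,"dz":-0.24,"rx":0,"ry":0,"rz":-0.25,"gripper":1},{"dx":0.47,"dy":0.78,"dz":-0.24,"rx":0,"ry":0,"rz":-0.25,"gripper":1},{"dx":0.47,"dy":0.78,"dz":-0.24,"rx":0,"ry":0,"rz":-0.25,"gripper":1},{"dx":0.47,"dy":0.78,"dz":-0.24,"rx":0,"ry":0,"rz":-0.25,"gripper":1},{"dx":0.47,"dy":0.78,"dz":-0.24,"rx":0,"ry":0,"rz":-0.25,"gripper":1},{"dx":0.47,"dy":0.78,"dz":-0.24,"rx":0,"ry":0,"rz":-0.25,"gripper":1},{"dx":0.47,"dy":0.78,"dz":-0.24,"rx":0,"ry":0,"rz":-0.25,"gripper":1},{"dx":0.47,"dy":0.78,"dz":-0.24,"rx":0,"ry":0,"rz":-0.25,"gripper":1},{"dx":0.47,"dy":0.78,"dz":-0.24,"rx":0,"ry":0,"rz":-0.25,"gripper":1},{"dx":0.47,"dy":0.78,"dz":-0.24,"rx":0,"ry":0,"rz":-0.25,"gripper":1}]' 20; python3 st.py
```

```text
clock: 1.73
tcp_pos: [0.3269, -0.3627, 0.1608]
orientation: [-0.129, 2.156, -2.164]
contact_force: [0.6, -0.2, 0.6]
finger_gap: 0.0877
t 1.73 tcp [ 326.9 -362.7  160.8] ydir [ 0.    -0.004 -1.   ] jaw yaw deg -83.19 q [-0.905 -0.218  1.636 -0.002  1.72   0.546] F [ 0.6 -0.2  0.6] gap 87.7
```

```bash
python3 -m creep '[{"dx":0.47,"dy":0.78,"dz":-0.4,"rx":0,"ry":0,"rz":-0.2,"gripper":1},{"dx":0.47,"dy":0.78,"dz":-0.4,"rx":0,"ry":0,"rz":-0.2,"gripper":1},{"dx":0.47,"dy":0.78,"dz":-0.4,"rx":0,"ry":0,"rz":-0.2,"gripper":1},{"dx":0.47,"dy":0.78,"dz":-0.4,"rx":0,"ry":0,"rz":-0.2,"gripper":1},{"dx":0.47,"dy":0.78,"dz":-0.4,"rx":0,"ry":0,"rz":-0.2,"gripper":1},{"dx":0.47,"dy":0.78,"dz":-0.4,"rx":0,"ry":0,"rz":-0.2,"gripper":1},{"dx":0.47,"dy":0.78,"dz":-0.4,"rx":0,"ry":0,"rz":-0.2,"gripper":1},{"dx":0.47,"dy":0.78,"dz":-0.4,"rx":0,"ry":0,"rz":-0.2,"gripper":1},{"dx":0.47,"dy":0.78,"dz":-0.4,"rx":0,"ry":0,"rz":-0.2,"gripper":1},{"dx":0.3,"dy":0.5,"dz":-0.2,"rx":0,"ry":0,"rz":-0.2,"gripper":1}]' 20; python3 st.py
```

```text
clock: 2.57
tcp_pos: [0.4451, -0.1638, 0.0636]
orientation: [-0.076, -2.182, 2.199]
contact_force: [0.7, 0.3, 0.1]
finger_gap: 0.0883
t 2.57 tcp [ 445.1 -163.8   63.6] ydir [ 0.004 -0.008 -1.   ] jaw yaw deg -93.72 q [-0.42  -0.233  1.821 -0.006  1.546  1.216] F [0.7 0.3 0.1] gap 88.3
```

```bash
python3 -m creep '[{"dx":-0.05,"dy":-0.13,"dz":-0.4,"rx":0.09,"ry":0.05,"rz":0.1,"gripper":1},{"dx":-0.05,"dy":-0.13,"dz":-0.4,"rx":0,"ry":0,"rz":0,"gripper":1},{"dx":0,"dy":0,"dz":-0.4,"rx":0,"ry":0,"rz":0,"gripper":1},{"dx":0,"dy":0,"dz":-0.4,"rx":0,"ry":0,"rz":0,"gripper":1},{"dx":0,"dy":0,"dz":-0.4,"rx":0,"ry":0,"rz":0,"gripper":1},{"dx":0,"dy":0,"dz":-0.25,"rx":0,"ry":0,"rz":0,"gripper":1},{"dx":0,"dy":0,"dz":-0.1,"rx":0,"ry":0,"rz":0,"gripper":1},{"dx":0,"dy":0,"dz":0,"rx":0,"ry":0,"rz":0,"gripper":1},{"dx":0,"dy":0,"dz":0,"rx":0,"ry":0,"rz":0,"gripper":1},{"dx":0,"dy":0,"dz":0,"rx":0,"ry":0,"rz":0,"gripper":1}]' 20; python3 st.py
python3 - <<'E'
from h import *
for n in("top","side"):
    im=imaging.get_image(n)[:,:,::-1]; cv2.imwrite(f"pics/a_{n}.png",im)
    crop(im,*((300,180,400,290) if n=="top" else (270,150,380,240)),5,f"pics/ac_{n}.png")
E
```

```text
clock: 3.4
tcp_pos: [0.4418, -0.172, 0.0005]
orientation: [-0.061, -2.194, 2.193]
contact_force: [0.2, -0.1, 1.0]
finger_gap: 0.0881
t 3.4 tcp [ 441.8 -172.     0.5] ydir [ 0.  0. -1.] jaw yaw deg -93.19 q [-0.443 -0.18   1.891  0.     1.431  1.183] F [ 0.2 -0.1  1. ] gap 88.1
```

View pics/ac_side.png

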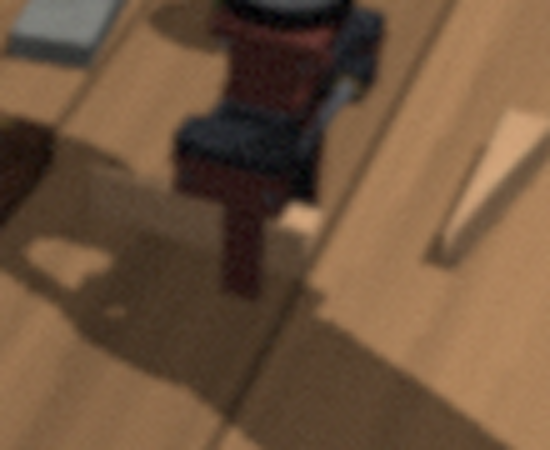

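View pics/ac_top.png

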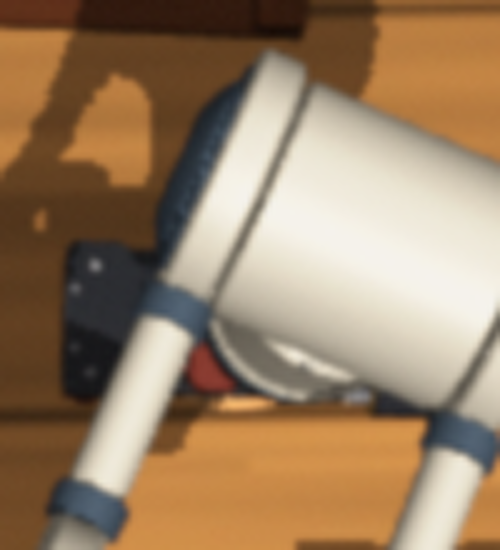

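```bash
python3 -m creep '[{"dx":0.03,"dy":0.06,"dz":0.1,"rx":0,"ry":0,"rz":0,"gripper":1},{"dx":0,"dy":0,"dz":0,"rx":0,"ry":0,"rz":0,"gripper":-1},{"dx":0,"dy":0,"dz":0,"rx":0,"ry":0,"rz":0,"gripper":-1},{"dx":0,"dy":0,"dz":0,"rx":0,"ry":0,"rz":0,"gripper":-1},{"dx":0,"dy":0,"dz":0,"rx":0,"ry":0,"rz":0,"gripper":-1},{"dx":0,"dy":0,"dz":0,"rx":0,"ry":0,"rz":0,"gripper":-1},{"dx":0,"dy":0,"dz":0,"rx":0,"ry":0,"rz":0,"gripper":-1},{"dx":0,"dy":0,"dz":0,"rx":0,"ry":0,"rz":0,"gripper":-1},{"dx":0,"dy":0,"dz":0,"rx":0,"ry":0,"rz":0,"gripper":-1},{"dx":0,"dy":0,"dz":0,"rx":0,"ry":0,"rz":0,"gripper":-1}]' 20; python3 st.py
```

```text
clock: 4.33
tcp_pos: [0.4426, -0.1702, 0.0029]
orientation: [-0.061, -2.194, 2.193]
contact_force: [0.5, -0.8, -0.4]
finger_gap: 0.0312
t 4.33 tcp [ 442.6 -170.2    2.9] ydir [-0.  0. -1.] jaw yaw deg -93.17 q [-0.439 -0.181  1.888  0.     1.436  1.187] F [ 0.5 -0.8 -0.4] gap 31.2
```

```bash
python3 -m creep '[{"dx":0,"dy":0,"dz":0,"rx":0,"ry":0,"rz":0,"gripper":-1},{"dx":0,"dy":0,"dz":0.2,"rx":0,"ry":0,"rz":0,"gripper":-1},{"dx":0,"dy":0.3,"dz":0.6,"rx":0,"ry":0,"rz":0,"gripper":-1},{"dx":0,"dy":0.7,"dz":0.6,"rx":0,"ry":0,"rz":-0.2,"gripper":-1},{"dx":0,"dy":0.9,"dz":0.6,"rx":0,"ry":0,"rz":-0.2,"gripper":-1},{"dx":0,"dy":0.9,"dz":0.6,"rx":0,"ry":0,"rz":-0.2,"gripper":-1},{"dx":0,"dy":0.9,"dz":0.4,"rx":0,"ry":0,"rz":-0.2,"gripper":-1},{"dx":0,"dy":0.9,"dz":0.2,"rx":0,"ry":0,"rz":-0.2,"gripper":-1},{"dx":0,"dy":0.9,"dz":0,"rx":0,"ry":0,"rz":0,"gripper":-1},{"dx":0,"dy":0.4,"dz":0,"rx":0,"ry":0,"rz":0,"gripper":-1}]' 20; python3 st.py
python3 - <<'E'
from h import *
for n in("top","side"):
    im=imaging.get_image(n)[:,:,::-1]; cv2.imwrite(f"pics/b_{n}.png",im)
E
```

```text
clock: 5.17
tcp_pos: [0.4403, -0.0185, 0.0884]
orientation: [-0.164, -2.144, 2.138]
contact_force: [-0.8, 0.2, -1.8]
finger_gap: 0.0281
t 5.17 tcp [440.3 -18.5  88.4] ydir [-0.001  0.003 -1.   ] jaw yaw deg -98.82 q [-0.121 -0.335  1.861  0.003  1.617  1.604] F [-0.8  0.2 -1.8] gap 28.1
```

View pics/b_side.png

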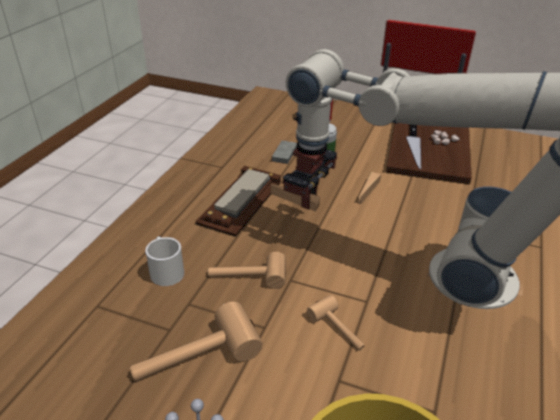

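View pics/b_top.png

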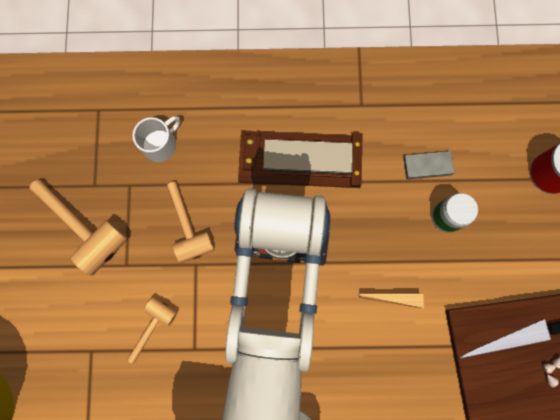

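```bash
python3 -m creep '[{"dx":0.3,"dy":0.3,"dz":-0.1,"rx":0,"ry":0,"rz":0,"gripper":-1},{"dx":0.5,"dy":0.5,"dz":-0.3,"rx":0,"ry":0,"rz":0,"gripper":-1},{"dx":0.6,"dy":0.6,"dz":-0.4,"rx":0,"ry":0,"rz":0,"gripper":-1},{"dx":0.6,"dy":0.5,"dz":-0.4,"rx":0,"ry":0,"rz":0,"gripper":-1},{"dx":0.4,"dy":0.3,"dz":-0.4,"rx":0,"ry":0,"rz":0,"gripper":-1},{"dx":0.2,"dy":0.1,"dz":-0.4,"rx":0,"ry":0,"rz":0,"gripper":-1},{"dx":0.1,"dy":0.1,"dz":-0.3,"rx":0,"ry":0,"rz":0,"gripper":-1},{"dx":0,"dy":0,"dz":-0.2,"rx":0,"ry":0,"rz":0,"gripper":-1},{"dx":0,"dy":0,"dz":0,"rx":0,"ry":0,"rz":0,"gripper":-1},{"dx":0,"dy":0,"dz":0,"rx":0,"ry":0,"rz":0,"gripper":-1}]' 20; python3 st.py
python3 - <<'E'
from h import *
for n in("top","side"):
    im=imaging.get_image(n)[:,:,::-1]; cv2.imwrite(f"pics/c_{n}.png",im)
    crop(im,*((200,110,330,230) if n=="top" else (180,140,340,260)),5,f"pics/cc_{n}.png")
E
```

```text
clock: 6.1
tcp_pos: [0.5135, 0.0387, 0.0199]
orientation: [-0.17, -2.136, 2.137]
contact_force: [-0.6, -0.7, -0.4]
finger_gap: 0.0285
t 6.1 tcp [513.5  38.7  19.9] ydir [-0.002 -0.001 -1.   ] jaw yaw deg -99.21 q [ 0.01  -0.079  1.763 -0.     1.46   1.741] F [-0.6 -0.7 -0.4] gap 28.5
```

View pics/cc_side.png

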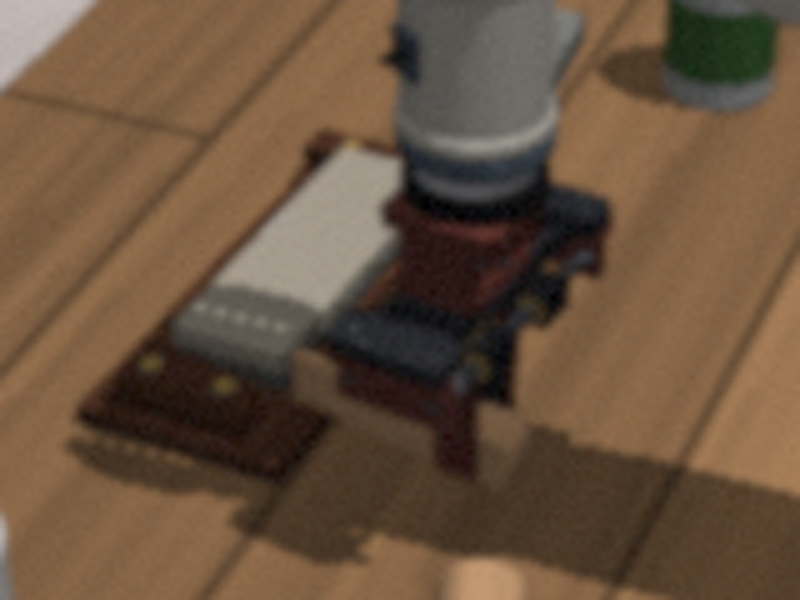

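View pics/cc_top.png

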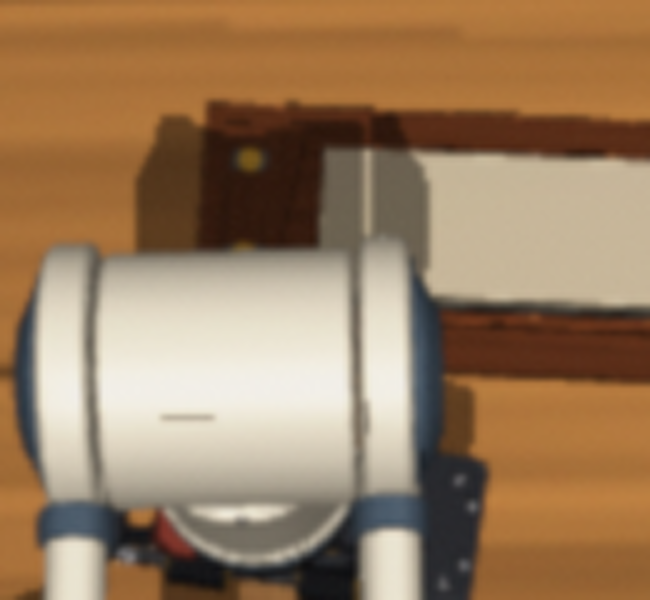

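```bash
cat > ov.py <<'E'
from h import *
m=1e-3
WV=np.array([[70,-10],[70,-1.67],[-70,21.67],[-70,-10]])*m
def wedge(p,z0): # 8 verts
    return np.vstack([T(p,np.c_[WV,np.full(4,z0)]),T(p,np.c_[WV,np.full(4,z0+.028)])])
def draw(im,n,V):
    q=np.round(proj(n,V)*16+8).astype(int)
    for a,b in[(0,1),(1,2),(2,3),(3,0),(4,5),(5,6),(6,7),(7,4),(0,4),(1,5),(2,6),(3,7)]:
        cv2.line(im,tuple(map(int,q[a])),tuple(map(int,q[b])),(255,0,0),1,cv2.LINE_AA,4)
def wfrom(tcp,jawyaw,lx=-.045):
    yaw=np.radians(jawyaw+90+4.76); g=np.array([lx,-lx/12]); c,s=np.cos(yaw),np.sin(yaw)
    return [tcp[0]-(c*g[0]-s*g[1]),tcp[1]-(s*g[0]+c*g[1]),yaw]
HP=[.6623,-.067,-.0615]
def inh(p):
    c,s=np.cos(HP[2]),np.sin(HP[2]);d=np.array(p[:2])-HP[:2];return np.round([1e3*(c*d[0]+s*d[1]),1e3*(-s*d[0]+c*d[1]),np.degrees(p[2]-HP[2])],1)
E
python3 - <<'E'
from ov import *
p=wfrom([.5135,.0387],-99.21); print(p,inh(p))
im=cv2.imread("pics/c_side.png"); f=5
im=cv2.resize(im[140:260,180:340],None,fx=5,fy=5,interpolation=cv2.INTER_CUBIC)
V=wedge(p,.017); q=(proj("side",V)-[180,140]+.5)*5-.5; q=np.round(q).astype(int)
for a,b in[(0,1),(1,2),(2,3),(3,0),(4,5),(5,6),(6,7),(7,4),(0,4),(1,5),(2,6),(3,7)]: cv2.line(im,tuple(map(int,q[a])),tuple(map(int,q[b])),(255,0,0),1)
cv2.imwrite("pics/c_ov.png",im)
E
```

```text
[np.float64(0.5580733849241594), np.float64(0.03146979554903738), np.float64(-0.07766715171374756)] [-110.1   91.9   -0.9]
```

View pics/c_ov.png

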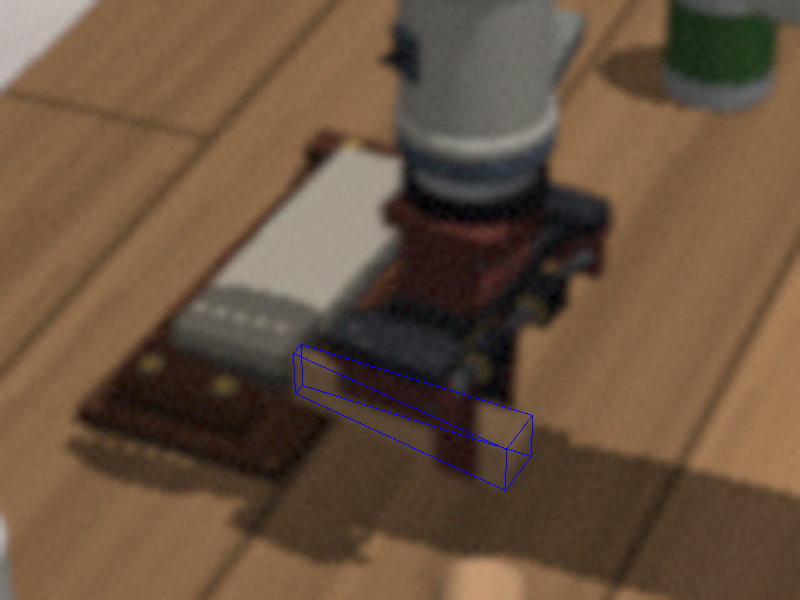

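```bash
cat >> ov.py <<'E'
def dl(im,n,V,o,f,E,col=(255,0,0)):
    q=np.round((proj(n,V)-o+.5)*f-.5).astype(int)
    for a,b in E: cv2.line(im,tuple(map(int,q[a])),tuple(map(int,q[b])),col,1)
EB=[(0,1),(1,2),(2,3),(3,0),(4,5),(5,6),(6,7),(7,4),(0,4),(1,5),(2,6),(3,7)]
def box(p,x0,x1,y0,y1,z0,z1):
    b=np.array([[x0,y0],[x1,y0],[x1,y1],[x0,y1]]); return np.vstack([T(p,np.c_[b,np.full(4,z)]) for z in(z0,z1)])
def cl(p,d=0,x0=-.035,x1=.045):
    b=np.array([[x0,.1035-x0/6+d],[x1,.1035-x1/6+d],[x1,.13],[x0,.13]]); return np.vstack([T(p,np.c_[b,np.full(4,z)]) for z in(.014,.036)])
E
python3 - <<'E'
from ov import *
for n,(x0,y0,x1,y1) in dict(side=(190,160,290,240),top=(230,120,370,195)).items():
    im=cv2.imread(f"pics/{n}0.png"); f=7 if n=="side" else 5.6
    im=cv2.resize(im[y0:y1,x0:x1],None,fx=f,fy=f,interpolation=cv2.INTER_CUBIC)
    im=cv2.convertScaleAbs(im,alpha=1.6)
    for p,c in((HP,(255,0,0)),):
        dl(im,n,box(p,-.064,.064,-.145,.145,0,.014),[x0,y0],f,EB,c)
        dl(im,n,box(p,-.035,.035,-.119,.086,.014,.039),[x0,y0],f,EB,(0,255,0))
        dl(im,n,cl(p),[x0,y0],f,EB,(255,255,0))
    cv2.imwrite(f"pics/h_{n}.png",im)
E
```

```text
(no output)
```

View pics/h_side.png

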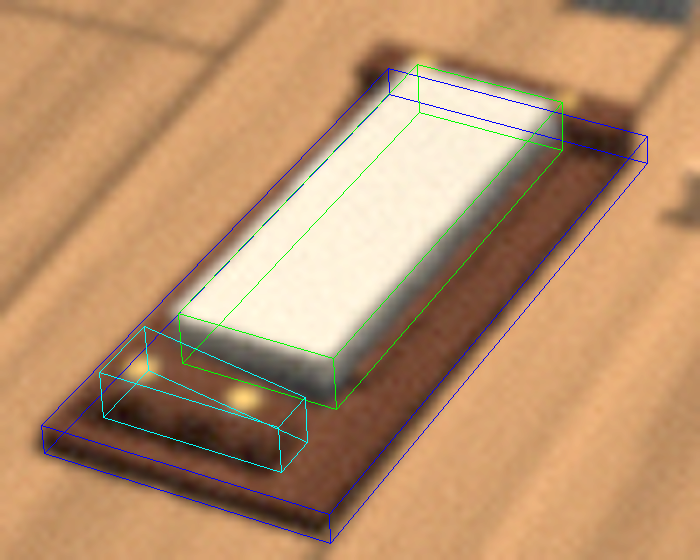

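View pics/h_top.png

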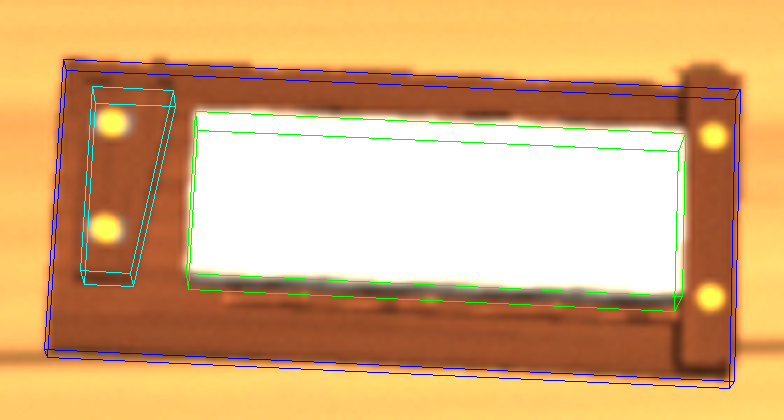

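```bash
python3 -m creep '[{"dx":0,"dy":0.1,"dz":0,"rx":0,"ry":0,"rz":0.18,"gripper":-1},{"dx":0,"dy":0.1,"dz":0,"rx":0,"ry":0,"rz":0,"gripper":-1},{"dx":0.2,"dy":-0.01,"dz":0,"rx":0,"ry":0,"rz":0,"gripper":-1},{"dx":0.3,"dy":-0.02,"dz":0,"rx":0,"ry":0,"rz":0,"gripper":-1},{"dx":0.3,"dy":-0.02,"dz":0,"rx":0,"ry":0,"rz":0,"gripper":-1},{"dx":0.3,"dy":-0.02,"dz":0,"rx":0,"ry":0,"rz":0,"gripper":-1},{"dx":0.3,"dy":-0.02,"dz":0,"rx":0,"ry":0,"rz":0,"gripper":-1},{"dx":0.2,"dy":-0.01,"dz":0,"rx":0,"ry":0,"rz":0,"gripper":-1},{"dx":0,"dy":0,"dz":0,"rx":0,"ry":0,"rz":0,"gripper":-1},{"dx":0,"dy":0,"dz":0,"rx":0,"ry":0,"rz":0,"gripper":-1}]' 20; cat > w.py <<'E'
from st import show
from ov import *
s,r=show(); print("wedge in holder",inh(wfrom(s["tcp_pos"],np.degrees(np.arctan2(r[1,2],r[0,2])))),"bottom",round((s["tcp_pos"][2]-.0029)*1e3,1))
E
python3 w.py
```

```text
clock: 7.03
tcp_pos: [0.5603, 0.0407, 0.0238]
orientation: [-0.161, -2.149, 2.149]
contact_force: [0.5, 0.0, -1.5]
finger_gap: 0.0281
t 7.03 tcp [560.3  40.7  23.8] ydir [ 0.005 -0.001 -1.   ] jaw yaw deg -98.28 q [ 1.200e-02  3.800e-02  1.641e+00 -1.000e-03  1.458e+00  1.728e+00] F [ 0.5  0.  -1.5] gap 28.1
wedge in holder [-63.5  97.5   0. ] bottom 20.9
```

```bash
python3 -m creep '[{"dx":0.2,"dy":-0.01,"dz":-0.05,"rx":0,"ry":0.06,"rz":0,"gripper":-1},{"dx":0.2,"dy":-0.01,"dz":-0.05,"rx":0,"ry":0,"rz":0,"gripper":-1},{"dx":0.2,"dy":-0.01,"dz":0,"rx":0,"ry":0,"rz":0,"gripper":-1},{"dx":0.2,"dy":-0.01,"dz":0,"rx":0,"ry":0,"rz":0,"gripper":-1},{"dx":0.1,"dy":-0.01,"dz":0,"rx":0,"ry":0,"rz":0,"gripper":-1},{"dx":0.1,"dy":0,"dz":0,"rx":0,"ry":0,"rz":0,"gripper":-1},{"dx":0,"dy":0,"dz":0,"rx":0,"ry":0,"rz":0,"gripper":-1},{"dx":0,"dy":0,"dz":0,"rx":0,"ry":0,"rz":0,"gripper":-1},{"dx":0,"dy":0,"dz":0,"rx":0,"ry":0,"rz":0,"gripper":-1},{"dx":0,"dy":0,"dz":0,"rx":0,"ry":0,"rz":0,"gripper":-1}]' 20; python3 w.py
python3 - <<'E'
from h import *
for n in("top","side"):
    im=imaging.get_image(n)[:,:,::-1]; cv2.imwrite(f"pics/d_{n}.png",im)
    crop(im,*((200,110,330,230) if n=="top" else (180,140,340,260)),5,f"pics/dc_{n}.png")
E
```

```text
clock: 7.87
tcp_pos: [0.5873, 0.0393, 0.0203]
orientation: [-0.153, -2.145, 2.146]
contact_force: [-0.2, 0.3, -1.1]
finger_gap: 0.0281
t 7.87 tcp [587.3  39.3  20.3] ydir [-0.002 -0.001 -1.   ] jaw yaw deg -98.28 q [ 9.000e-03  1.180e-01  1.562e+00 -1.000e-03  1.463e+00  1.725e+00] F [-0.2  0.3 -1.1] gap 28.1
wedge in holder [-36.4  97.8   0. ] bottom 17.4
```

View pics/dc_side.png

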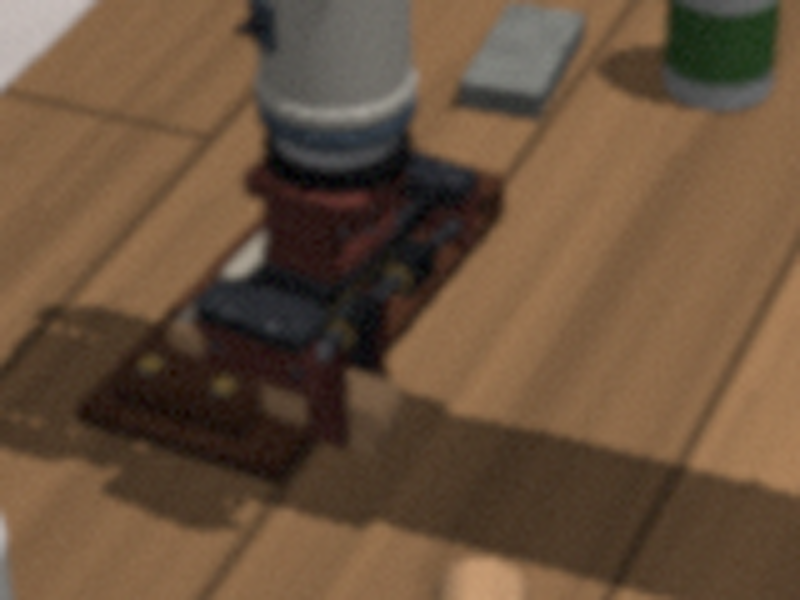

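View pics/dc_top.png

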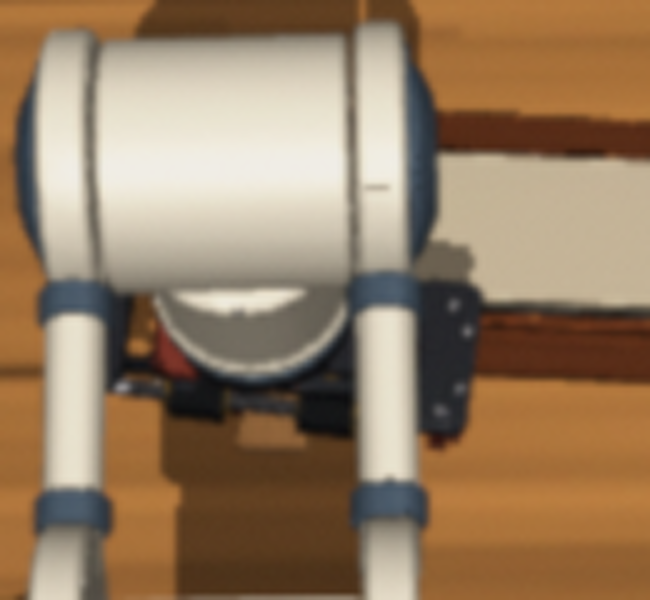

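```bash
python3 -m creep '[{"dx":0,"dy":0,"dz":-0.06,"rx":0,"ry":0,"rz":0,"gripper":-1},{"dx":0,"dy":0,"dz":-0.05,"rx":0,"ry":0,"rz":0,"gripper":-1},{"dx":0,"dy":0,"dz":-0.03,"rx":0,"ry":0,"rz":0,"gripper":-1},{"dx":0,"dy":0,"dz":0,"rx":0,"ry":0,"rz":0,"gripper":-1},{"dx":0,"dy":0,"dz":0,"rx":0,"ry":0,"rz":0,"gripper":-1},{"dx":0,"dy":0,"dz":0,"rx":0,"ry":0,"rz":0,"gripper":-1},{"dx":0,"dy":0,"dz":0,"rx":0,"ry":0,"rz":0,"gripper":-1},{"dx":0,"dy":0,"dz":0,"rx":0,"ry":0,"rz":0,"gripper":-1},{"dx":0,"dy":0,"dz":0,"rx":0,"ry":0,"rz":0,"gripper":-1},{"dx":0,"dy":0,"dz":0,"rx":0,"ry":0,"rz":0,"gripper":-1}]' 20; python3 w.py
```

```text
clock: 8.8
tcp_pos: [0.5873, 0.0394, 0.017]
orientation: [-0.154, -2.145, 2.147]
contact_force: [0.5, -0.4, 0.2]
finger_gap: 0.0282
t 8.8 tcp [587.3  39.4  17. ] ydir [-0.001 -0.001 -1.   ] jaw yaw deg -98.27 q [ 1.000e-02  1.200e-01  1.567e+00 -1.000e-03  1.456e+00  1.725e+00] F [ 0.5 -0.4  0.2] gap 28.2
wedge in holder [-36.4  97.8   0. ] bottom 14.1
```

```bash
python3 -m creep '[{"dx":0,"dy":0,"dz":0,"rx":0,"ry":0,"rz":0,"gripper":0.2},{"dx":0,"dy":0,"dz":0,"rx":0,"ry":0,"rz":0,"gripper":0.2},{"dx":0,"dy":0,"dz":0,"rx":0,"ry":0,"rz":0,"gripper":0.2},{"dx":0,"dy":0,"dz":0,"rx":0,"ry":0,"rz":0,"gripper":0.2},{"dx":0,"dy":0,"dz":0,"rx":0,"ry":0,"rz":0,"gripper":0.2},{"dx":0,"dy":0,"dz":0.4,"rx":0,"ry":0,"rz":0,"gripper":0.2},{"dx":0,"dy":0,"dz":0.8,"rx":0,"ry":0,"rz":0,"gripper":0.2},{"dx":-0.6,"dy":0,"dz":0.8,"rx":0,"ry":0,"rz":0,"gripper":0.2},{"dx":-0.8,"dy":0.4,"dz":0.8,"rx":0,"ry":0,"rz":0.5,"gripper":1},{"dx":-0.8,"dy":0.8,"dz":0.4,"rx":0,"ry":0,"rz":1,"gripper":1}]' 20; python3 st.py
python3 - <<'E'
from h import *
for n in("top","side"):
    im=imaging.get_image(n)[:,:,::-1]; cv2.imwrite(f"pics/e_{n}.png",im)
    crop(im,*((230,110,370,230) if n=="top" else (180,140,340,260)),5,f"pics/ec_{n}.png")
E
```

```text
clock: 9.63
tcp_pos: [0.5306, 0.0669, 0.0981]
orientation: [-0.01, -2.206, 2.214]
contact_force: [1.1, 0.2, 0.5]
finger_gap: 0.0624
t 9.63 tcp [530.6  66.9  98.1] ydir [-0.007 -0.003 -1.   ] jaw yaw deg -90.93 q [ 0.064 -0.066  1.61  -0.003  1.605  1.651] F [1.1 0.2 0.5] gap 62.4
```

View pics/ec_side.png

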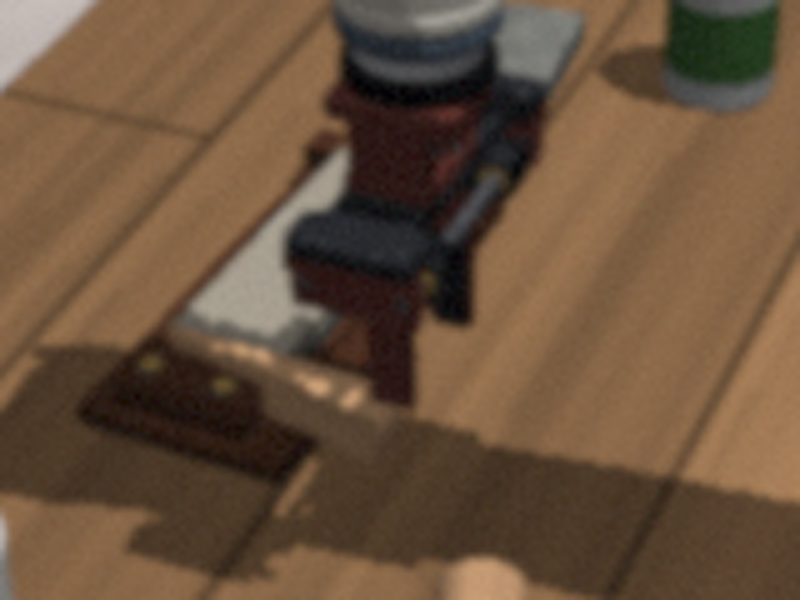

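View pics/ec_top.png

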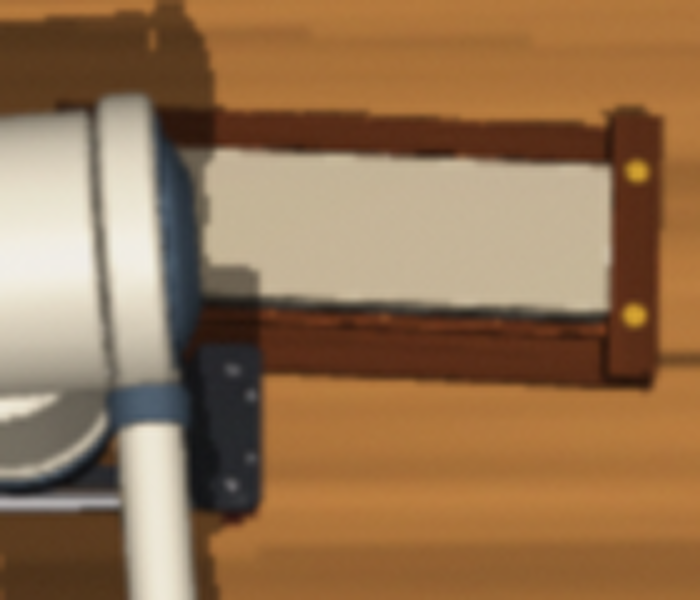

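```bash
python3 -m creep '[{"dx":-0.3,"dy":0.7,"dz":0,"rx":0,"ry":0,"rz":0.7,"gripper":1},{"dx":-0.2,"dy":0.9,"dz":0,"rx":0,"ry":0,"rz":0.8,"gripper":1},{"dx":-0.1,"dy":0.9,"dz":0,"rx":0,"ry":0,"rz":0.8,"gripper":1},{"dx":-0.1,"dy":0.9,"dz":-0.2,"rx":0,"ry":0,"rz":0.7,"gripper":1},{"dx":0,"dy":0.8,"dz":-0.3,"rx":0,"ry":0,"rz":0.5,"gripper":1},{"dx":0,"dy":0.6,"dz":-0.4,"rx":0,"ry":0,"rz":0.3,"gripper":1},{"dx":0,"dy":0.3,"dz":-0.4,"rx":0,"ry":0,"rz":0.1,"gripper":1},{"dx":0,"dy":0.1,"dz":-0.4,"rx":0,"ry":0,"rz":0,"gripper":1},{"dx":0,"dy":0,"dz":-0.3,"rx":0,"ry":0,"rz":0,"gripper":1},{"dx":0,"dy":0,"dz":0,"rx":0,"ry":0,"rz":0,"gripper":1}]' 40; python3 st.py
```

```text
clock: 10.57
tcp_pos: [0.5146, 0.2026, 0.0496]
orientation: [-0.34, 2.035, -2.044]
contact_force: [-0.1, 0.1, -0.6]
finger_gap: 0.0874
t 10.57 tcp [514.6 202.6  49.6] ydir [ 0.004 -0.004 -1.   ] jaw yaw deg -70.89 q [ 3.170e-01 -1.000e-03  1.632e+00 -5.000e-03  1.507e+00  1.554e+00] F [-0.1  0.1 -0.6] gap 87.4
```

```bash
python3 - <<'E'
from h import *
for n in("top","side"):
    im=imaging.get_image(n)[:,:,::-1]; cv2.imwrite(f"pics/g_{n}.png",im)
    crop(im,*((230,110,370,230) if n=="top" else (180,140,340,260)),5,f"pics/gc_{n}.png")
E
```

```text
(no output)
```

View pics/gc_top.png

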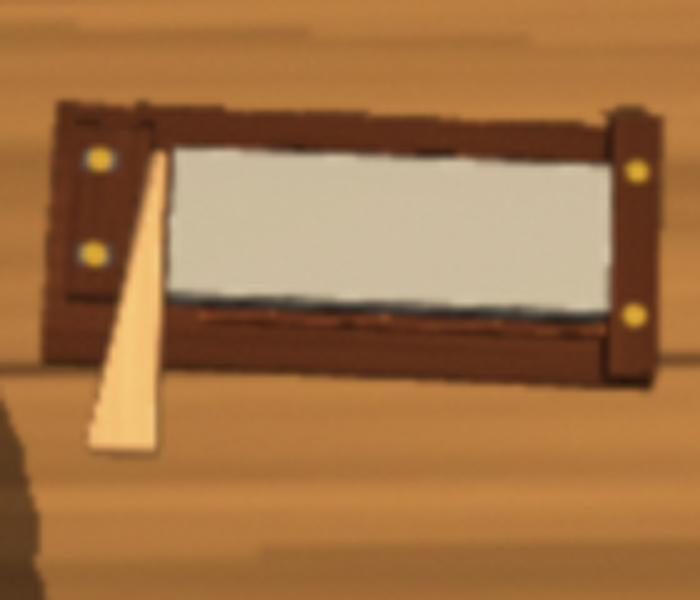

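View pics/g_side.png

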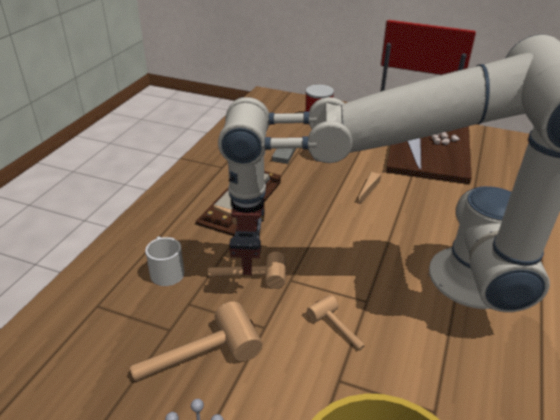

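```bash
python3 - <<'E'
from ov import *
q=lambda X,Y:np.array([(X+.5)/5-.5+230,(Y+.5)/5-.5+110])
o=[("top",[.07,-.00167,.042],q(153,151)),("top",[.07,-.01,.042],q(166,151)),("top",[-.07,.02167,.042],q(89,445)),("top",[-.07,-.01,.042],q(155,451))]
p,r=fit(o,[.6,.05,0]); print(p,r,inh(p)); print("butt",T(p,[-.07,.0058,.028]))
E
python3 -m creep '[{"dx":-0.07,"dy":0.08,"dz":-0.3,"rx":0.05,"ry":0.05,"rz":0.2,"gripper":1},{"dx":0,"dy":0,"dz":-0.4,"rx":0,"ry":0,"rz":0,"gripper":1},{"dx":0,"dy":0,"dz":-0.4,"rx":0,"ry":0,"rz":0,"gripper":1},{"dx":0,"dy":0,"dz":-0.3,"rx":0,"ry":0,"rz":0,"gripper":1},{"dx":0,"dy":0,"dz":-0.3,"rx":0,"ry":0,"rz":0,"gripper":1},{"dx":0,"dy":0,"dz":-0.1,"rx":0,"ry":0,"rz":0,"gripper":1},{"dx":0,"dy":0,"dz":0,"rx":0,"ry":0,"rz":0,"gripper":1},{"dx":0,"dy":0,"dz":0,"rx":0,"ry":0,"rz":0,"gripper":1},{"dx":0,"dy":0,"dz":0,"rx":0,"ry":0,"rz":0,"gripper":1},{"dx":0,"dy":0,"dz":0,"rx":0,"ry":0,"rz":0,"gripper":1}]' 40; python3 st.py
```

```text
[ 0.63018714  0.03247631 -0.04639754] [[-0.5  0.4]
 [ 0.5  0.5]
 [-0.3 -0.1]
 [ 0.3 -0.9]] [-38.2  97.3   0.9]
butt [[0.56053148 0.04151674 0.028     ]]
clock: 11.5
tcp_pos: [0.5144, 0.2022, 0.0029]
orientation: [-0.354, 2.032, -2.03]
contact_force: [-0.2, -0.3, -0.5]
finger_gap: 0.0876
t 11.5 tcp [514.4 202.2   2.9] ydir [ 0.003  0.002 -1.   ] jaw yaw deg -70.07 q [3.120e-01 3.300e-02 1.685e+00 1.000e-03 1.421e+00 1.535e+00] F [-0.2 -0.3 -0.5] gap 87.6
```

```bash
python3 -m creep '[{"dx":-0.06,"dy":0.1,"dz":0,"rx":0,"ry":0,"rz":0,"gripper":1},{"dx":0,"dy":0,"dz":0,"rx":0,"ry":0,"rz":0,"gripper":1},{"dx":0,"dy":0,"dz":0,"rx":0,"ry":0,"rz":0,"gripper":-1},{"dx":0,"dy":0,"dz":0,"rx":0,"ry":0,"rz":0,"gripper":-1},{"dx":0,"dy":0,"dz":0,"rx":0,"ry":0,"rz":0,"gripper":-1},{"dx":0,"dy":0,"dz":0,"rx":0,"ry":0,"rz":0,"gripper":-1},{"dx":0,"dy":0,"dz":0,"rx":0,"ry":0,"rz":0,"gripper":-1},{"dx":0,"dy":0,"dz":0,"rx":0,"ry":0,"rz":0,"gripper":-1},{"dx":0,"dy":0,"dz":0,"rx":0,"ry":0,"rz":0,"gripper":-1},{"dx":0,"dy":0,"dz":0,"rx":0,"ry":0,"rz":0,"gripper":-1}]' 45; python3 st.py
```

```text
clock: 12.33
tcp_pos: [0.5139, 0.2056, 0.005]
orientation: [-0.35, 2.031, -2.028]
contact_force: [0.4, -0.2, -0.2]
finger_gap: 0.038
t 12.33 tcp [513.9 205.6   5. ] ydir [ 0.006  0.003 -1.   ] jaw yaw deg -70.05 q [3.190e-01 3.000e-02 1.684e+00 1.000e-03 1.421e+00 1.541e+00] F [ 0.4 -0.2 -0.2] gap 38.0
```

```bash
python3 -m creep '[{"dx":0,"dy":0,"dz":-0.13,"rx":-0.03,"ry":0.07,"rz":0,"gripper":-1},{"dx":0,"dy":0,"dz":0,"rx":0,"ry":0,"rz":0,"gripper":-1},{"dx":0,"dy":0,"dz":0,"rx":0,"ry":0,"rz":0,"gripper":-1},{"dx":0,"dy":0,"dz":0,"rx":0,"ry":0,"rz":0,"gripper":-1},{"dx":0,"dy":0,"dz":0,"rx":0,"ry":0,"rz":0,"gripper":-1},{"dx":0,"dy":0,"dz":0,"rx":0,"ry":0,"rz":0,"gripper":-1},{"dx":0,"dy":0,"dz":0,"rx":0,"ry":0,"rz":0,"gripper":-1},{"dx":0,"dy":0,"dz":0.1,"rx":0,"ry":0,"rz":0,"gripper":-1},{"dx":0,"dy":0,"dz":0.2,"rx":0,"ry":0,"rz":0,"gripper":-1},{"dx":0,"dy":0,"dz":0.4,"rx":0,"ry":0,"rz":0,"gripper":-1}]' 45; python3 st.py
```

```text
clock: 13.17
tcp_pos: [0.5119, 0.2048, 0.0165]
orientation: [-0.365, 2.034, -2.036]
contact_force: [-0.4, 0.0, -3.2]
finger_gap: 0.0206
t 13.17 tcp [511.9 204.8  16.5] ydir [-0.006 -0.002 -1.   ] jaw yaw deg -70.06 q [0.319 0.027 1.666 0.    1.456 1.542] F [-0.4  0.  -3.2] gap 20.6
```

```bash
python3 -m creep '[{"dx":0,"dy":-0.1,"dz":0.3,"rx":0,"ry":0,"rz":0.4,"gripper":-1},{"dx":-0.06,"dy":-0.2,"dz":0.4,"rx":0,"ry":0,"rz":0.8,"gripper":-1},{"dx":-0.06,"dy":-0.3,"dz":0.3,"rx":0,"ry":0,"rz":0.9,"gripper":-1},{"dx":-0.06,"dy":-0.4,"dz":0.2,"rx":0,"ry":0,"rz":0.9,"gripper":-1},{"dx":-0.06,"dy":-0.4,"dz":0,"rx":0,"ry":0,"rz":0.9,"gripper":-1},{"dx":-0.06,"dy":-0.4,"dz":0,"rx":0,"ry":0,"rz":0.9,"gripper":-1},{"dx":-0.06,"dy":-0.4,"dz":0,"rx":0,"ry":0,"rz":0.9,"gripper":-1},{"dx":-0.06,"dy":-0.4,"dz":0,"rx":0,"ry":0,"rz":0.9,"gripper":-1},{"dx":-0.06,"dy":-0.4,"dz":0,"rx":0,"ry":0,"rz":0.9,"gripper":-1},{"dx":-0.06,"dy":-0.4,"dz":0,"rx":0,"ry":0,"rz":0.9,"gripper":-1}]' 45; python3 st.py
```

```text
clock: 14.0
tcp_pos: [0.4994, 0.1191, 0.0585]
orientation: [-0.957, 1.532, -1.536]
contact_force: [-0.1, -0.4, -1.9]
finger_gap: 0.0207
t 14.0 tcp [499.4 119.1  58.5] ydir [ 0.003 -0.001 -1.   ] jaw yaw deg -25.98 q [ 1.690e-01 -1.150e-01  1.727e+00 -1.000e-03  1.527e+00  6.220e-01] F [-0.1 -0.4 -1.9] gap 20.7
```

```bash
python3 -m creep '[{"dx":-0.04,"dy":-0.15,"dz":0,"rx":0,"ry":0,"rz":0.8,"gripper":-1},{"dx":-0.04,"dy":-0.1,"dz":-0.1,"rx":0,"ry":0,"rz":0.8,"gripper":-1},{"dx":0,"dy":-0.05,"dz":-0.2,"rx":0,"ry":0,"rz":0.8,"gripper":-1},{"dx":0,"dy":0,"dz":-0.3,"rx":0,"ry":0,"rz":0.8,"gripper":-1},{"dx":0,"dy":0,"dz":-0.3,"rx":0,"ry":0,"rz":0.6,"gripper":-1},{"dx":0,"dy":0,"dz":-0.3,"rx":0,"ry":0,"rz":0.3,"gripper":-1},{"dx":0,"dy":0,"dz":-0.2,"rx":0,"ry":0,"rz":0.2,"gripper":-1},{"dx":0,"dy":0,"dz":-0.1,"rx":0,"ry":0,"rz":0,"gripper":-1},{"dx":0,"dy":0,"dz":0,"rx":0,"ry":0,"rz":0,"gripper":-1},{"dx":0,"dy":0,"dz":0,"rx":0,"ry":0,"rz":0,"gripper":-1}]' 45; python3 st.py
python3 - <<'E'
from h import *
for n in("top","side"):
    im=imaging.get_image(n)[:,:,::-1]; cv2.imwrite(f"pics/i_{n}.png",im)
    crop(im,*((190,110,330,230) if n=="top" else (180,170,340,290)),5,f"pics/ic_{n}.png")
E
```

```text
clock: 14.83
tcp_pos: [0.4986, 0.1092, 0.028]
orientation: [-1.171, 1.247, -1.255]
contact_force: [0.5, -1.1, -1.6]
finger_gap: 0.0205
t 14.83 tcp [498.6 109.2  28. ] ydir [ 0.01   0.003 -1.   ] jaw yaw deg -3.38 q [ 1.480e-01 -1.100e-01  1.777e+00  1.000e-03  1.464e+00  2.070e-01] F [ 0.5 -1.1 -1.6] gap 20.5
```

View pics/ic_top.png

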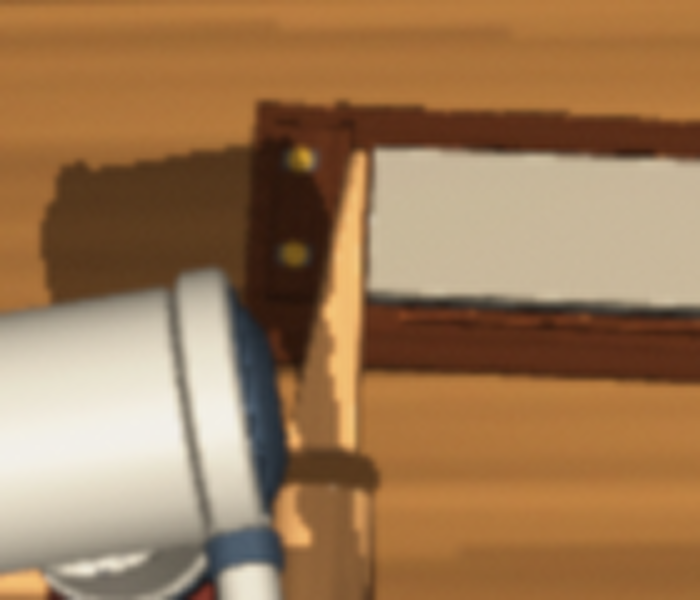

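View pics/ic_side.png

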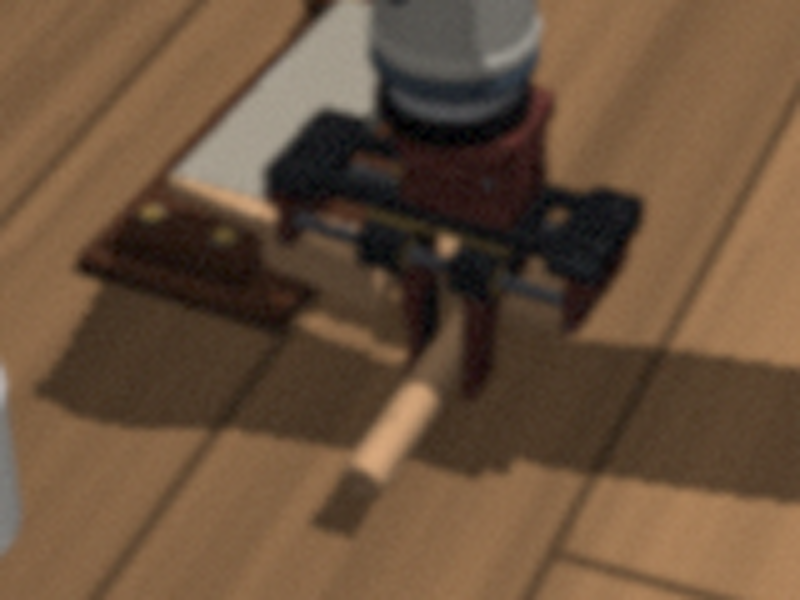

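```bash
python3 -m creep '[{"dx":0,"dy":-0.06,"dz":-0.2,"rx":-0.03,"ry":0.11,"rz":0,"gripper":-1},{"dx":0,"dy":0,"dz":-0.2,"rx":0,"ry":0,"rz":0,"gripper":-1},{"dx":0,"dy":0,"dz":-0.2,"rx":0,"ry":0,"rz":0,"gripper":-1},{"dx":0.1,"dy":-0.01,"dz":-0.12,"rx":0,"ry":0,"rz":0,"gripper":-1},{"dx":0.2,"dy":-0.01,"dz":0,"rx":0,"ry":0,"rz":0,"gripper":-1},{"dx":0.2,"dy":-0.01,"dz":0,"rx":0,"ry":0,"rz":0,"gripper":-1},{"dx":0.1,"dy":-0.01,"dz":0,"rx":0,"ry":0,"rz":0,"gripper":-1},{"dx":0,"dy":0,"dz":0,"rx":0,"ry":0,"rz":0,"gripper":-1},{"dx":0,"dy":0,"dz":0,"rx":0,"ry":0,"rz":0,"gripper":-1},{"dx":0,"dy":0,"dz":0,"rx":0,"ry":0,"rz":0,"gripper":-1}]' 45; python3 st.py
python3 - <<'E'
from h import *
for n in("top","side"):
    im=imaging.get_image(n)[:,:,::-1]; cv2.imwrite(f"pics/j_{n}.png",im)
    crop(im,*((190,110,330,230) if n=="top" else (180,170,340,290)),5,f"pics/jc_{n}.png")
E
```

```text
clock: 15.77
tcp_pos: [0.5162, 0.1064, 0.0088]
orientation: [-1.18, 1.253, -1.253]
contact_force: [-0.2, 0.4, -1.7]
finger_gap: 0.0206
t 15.77 tcp [516.2 106.4   8.8] ydir [ 0.001  0.    -1.   ] jaw yaw deg -3.42 q [ 0.139 -0.039  1.745  0.     1.435  0.198] F [-0.2  0.4 -1.7] gap 20.6
```

View pics/jc_top.png

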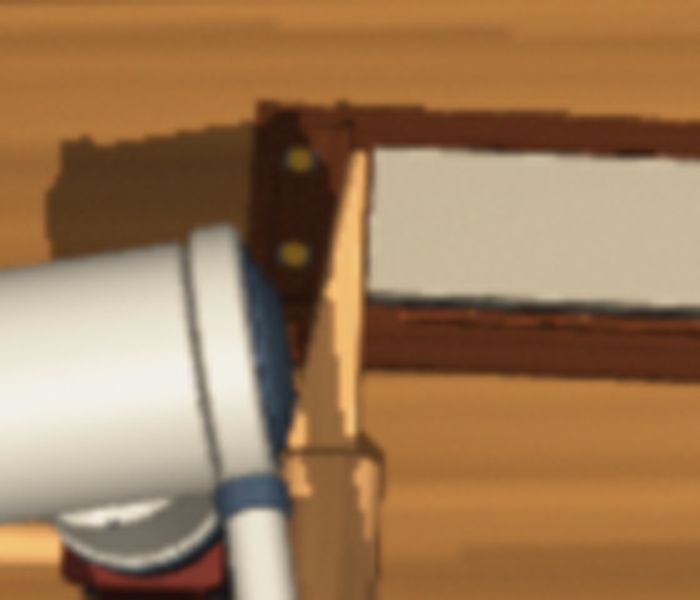

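View pics/jc_side.png

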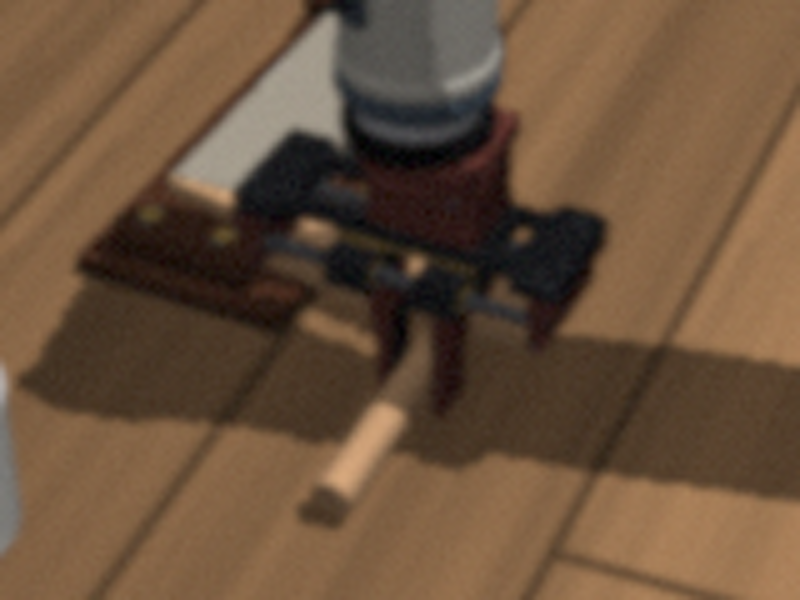

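```bash
python3 -m creep '[{"dx":0.06,"dy":-0.01,"dz":0,"rx":0,"ry":0,"rz":0,"gripper":-1},{"dx":0.06,"dy":0,"dz":0,"rx":0,"ry":0,"rz":0,"gripper":-1},{"dx":0.06,"dy":0,"dz":0,"rx":0,"ry":0,"rz":0,"gripper":-1},{"dx":0.06,"dy":-0.01,"dz":0,"rx":0,"ry":0,"rz":0,"gripper":-1},{"dx":0.06,"dy":0,"dz":0,"rx":0,"ry":0,"rz":0,"gripper":-1},{"dx":0.06,"dy":0,"dz":0,"rx":0,"ry":0,"rz":0,"gripper":-1},{"dx":0.06,"dy":-0.01,"dz":0,"rx":0,"ry":0,"rz":0,"gripper":-1},{"dx":0.06,"dy":0,"dz":0,"rx":0,"ry":0,"rz":0,"gripper":-1},{"dx":0,"dy":0,"dz":0,"rx":0,"ry":0,"rz":0,"gripper":-1},{"dx":0,"dy":0,"dz":0,"rx":0,"ry":0,"rz":0,"gripper":-1}]' 45; python3 st.py
```

```text
clock: 16.7
tcp_pos: [0.5291, 0.1057, 0.0091]
orientation: [-1.18, 1.253, -1.253]
contact_force: [-0.1, -0.2, -2.1]
finger_gap: 0.0205
t 16.7 tcp [529.1 105.7   9.1] ydir [ 0.001  0.    -1.   ] jaw yaw deg -3.41 q [ 0.134 -0.006  1.712  0.     1.435  0.194] F [-0.1 -0.2 -2.1] gap 20.5
```

```bash
python3 -m creep '[{"dx":0.04,"dy":-0.01,"dz":0,"rx":0,"ry":0,"rz":0,"gripper":-1},{"dx":0.04,"dy":0,"dz":0,"rx":0,"ry":0,"rz":0,"gripper":-1},{"dx":0.04,"dy":0,"dz":0,"rx":0,"ry":0,"rz":0,"gripper":-1},{"dx":0.04,"dy":0,"dz":0,"rx":0,"ry":0,"rz":0,"gripper":-1},{"dx":0.04,"dy":-0.01,"dz":0,"rx":0,"ry":0,"rz":0,"gripper":-1},{"dx":0.03,"dy":0,"dz":0,"rx":0,"ry":0,"rz":0,"gripper":-1},{"dx":0.03,"dy":0,"dz":0,"rx":0,"ry":0,"rz":0,"gripper":-1},{"dx":0.03,"dy":0,"dz":0,"rx":0,"ry":0,"rz":0,"gripper":-1},{"dx":0,"dy":0,"dz":0,"rx":0,"ry":0,"rz":0,"gripper":-1},{"dx":0,"dy":0,"dz":0,"rx":0,"ry":0,"rz":0,"gripper":-1}]' 45; python3 st.py; python3 - <<'E'
from h import *
for n in("top",):
    im=imaging.get_image(n)[:,:,::-1]; cv2.imwrite(f"pics/k_{n}.png",im)
    crop(im,*((190,110,330,230) if n=="top" else (180,170,340,290)),5,f"pics/kc_{n}.png")
E
```

```text
clock: 17.53
tcp_pos: [0.5369, 0.1052, 0.0091]
orientation: [-1.18, 1.253, -1.253]
contact_force: [-0.3, -0.1, -1.1]
finger_gap: 0.0205
t 17.53 tcp [536.9 105.2   9.1] ydir [ 0.  0. -1.] jaw yaw deg -3.42 q [0.131 0.015 1.691 0.    1.435 0.191] F [-0.3 -0.1 -1.1] gap 20.5
```

View pics/kc_top.png

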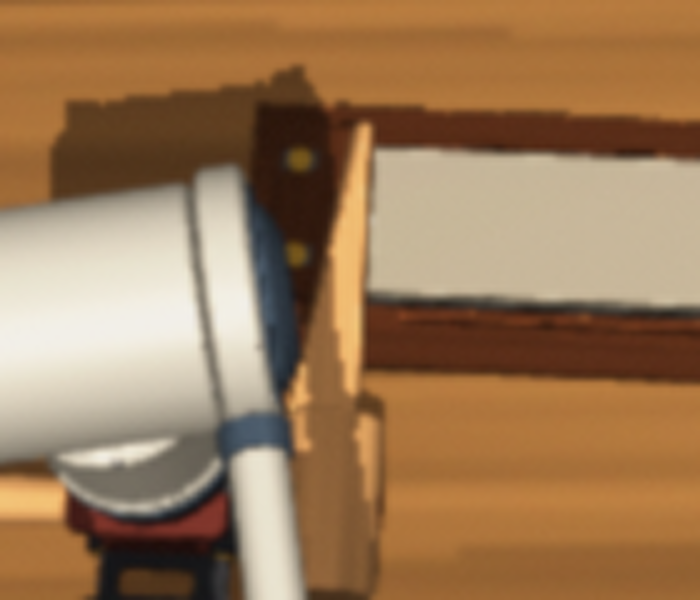

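```bash
python3 -m creep '[{"dx":0.02,"dy":0,"dz":0,"rx":0,"ry":0,"rz":0,"gripper":-1},{"dx":0.02,"dy":0,"dz":0,"rx":0,"ry":0,"rz":0,"gripper":-1},{"dx":0.02,"dy":0,"dz":0,"rx":0,"ry":0,"rz":0,"gripper":-1},{"dx":0.02,"dy":-0.01,"dz":0,"rx":0,"ry":0,"rz":0,"gripper":-1},{"dx":0.02,"dy":0,"dz":0,"rx":0,"ry":0,"rz":0,"gripper":-1},{"dx":0.02,"dy":0,"dz":0,"rx":0,"ry":0,"rz":0,"gripper":-1},{"dx":0.02,"dy":0,"dz":0,"rx":0,"ry":0,"rz":0,"gripper":-1},{"dx":0.02,"dy":0,"dz":0,"rx":0,"ry":0,"rz":0,"gripper":-1},{"dx":0.02,"dy":0,"dz":0,"rx":0,"ry":0,"rz":0,"gripper":-1},{"dx":0.02,"dy":0,"dz":0,"rx":0,"ry":0,"rz":0,"gripper":-1}]' 45; python3 st.py
```

```text
clock: 18.42
tcp_pos: [0.5422, 0.1049, 0.009]
orientation: [-1.18, 1.253, -1.253]
contact_force: [-1.6, -0.3, -2.1]
finger_gap: 0.0205
t 18.42 tcp [542.2 104.9   9. ] ydir [ 0.  0. -1.] jaw yaw deg -3.41 q [0.129 0.029 1.677 0.    1.436 0.189] F [-1.6 -0.3 -2.1] gap 20.5
```

```bash
python3 -m creep '[{"dx":0.02,"dy":0,"dz":0,"rx":0,"ry":0,"rz":0,"gripper":-1},{"dx":0.02,"dy":0,"dz":0,"rx":0,"ry":0,"rz":0,"gripper":-1},{"dx":0.02,"dy":0,"dz":0,"rx":0,"ry":0,"rz":0,"gripper":-1},{"dx":0.02,"dy":-0.01,"dz":0,"rx":0,"ry":0,"rz":0,"gripper":-1},{"dx":0.02,"dy":0,"dz":0,"rx":0,"ry":0,"rz":0,"gripper":-1},{"dx":0.02,"dy":0,"dz":0,"rx":0,"ry":0,"rz":0,"gripper":-1},{"dx":0.02,"dy":0,"dz":0,"rx":0,"ry":0,"rz":0,"gripper":-1},{"dx":0.02,"dy":0,"dz":0,"rx":0,"ry":0,"rz":0,"gripper":-1},{"dx":0.02,"dy":0,"dz":0,"rx":0,"ry":0,"rz":0,"gripper":-1},{"dx":0.02,"dy":0,"dz":0,"rx":0,"ry":0,"rz":0,"gripper":-1}]' 45; python3 st.py
```

```text
clock: 19.25
tcp_pos: [0.5473, 0.1043, 0.0088]
orientation: [-1.181, 1.254, -1.253]
contact_force: [-1.8, -0.3, -1.0]
finger_gap: 0.0204
t 19.25 tcp [547.3 104.3   8.8] ydir [-0.001 -0.    -1.   ] jaw yaw deg -3.44 q [ 0.127  0.043  1.662 -0.     1.437  0.187] F [-1.8 -0.3 -1. ] gap 20.4
```

```bash
python3 -m creep '[{"dx":0.02,"dy":0,"dz":0,"rx":0,"ry":0,"rz":0,"gripper":-1},{"dx":0.02,"dy":0,"dz":0,"rx":0,"ry":0,"rz":0,"gripper":-1},{"dx":0.02,"dy":0,"dz":0,"rx":0,"ry":0,"rz":0,"gripper":-1},{"dx":0.02,"dy":0,"dz":0,"rx":0,"ry":0,"rz":0,"gripper":-1},{"dx":0.02,"dy":0,"dz":0,"rx":0,"ry":0,"rz":0,"gripper":-1},{"dx":0.02,"dy":0,"dz":0,"rx":0,"ry":0,"rz":0,"gripper":-1},{"dx":0.02,"dy":0,"dz":0,"rx":0,"ry":0,"rz":0,"gripper":-1},{"dx":0.02,"dy":0,"dz":0,"rx":0,"ry":0,"rz":0,"gripper":-1},{"dx":0.02,"dy":0,"dz":0,"rx":0,"ry":0,"rz":0,"gripper":-1},{"dx":0.02,"dy":0,"dz":0,"rx":0,"ry":0,"rz":0,"gripper":-1}]' 45; python3 st.py; python3 - <<'E'
from h import *
for n in("top",):
    im=imaging.get_image(n)[:,:,::-1]; cv2.imwrite(f"pics/l_{n}.png",im)
    crop(im,*((230,110,370,230) if n=="top" else (180,170,340,290)),5,f"pics/lc_{n}.png")
E
```

```text
clock: 20.08
tcp_pos: [0.5501, 0.104, 0.0081]
orientation: [-1.187, 1.259, -1.251]
contact_force: [-5.9, -0.7, 0.5]
finger_gap: 0.0206
t 20.08 tcp [550.1 104.    8.1] ydir [-0.008 -0.001 -1.   ] jaw yaw deg -3.5 q [ 0.126  0.057  1.649 -0.     1.443  0.187] F [-5.9 -0.7  0.5] gap 20.6
```

View pics/lc_top.png

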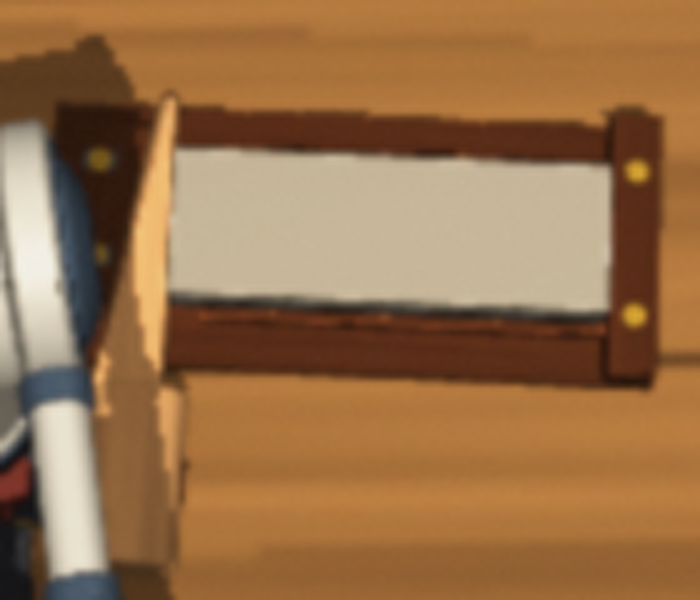

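```bash
python3 -m creep '[{"dx":0.02,"dy":0,"dz":0.02,"rx":0,"ry":-0.03,"rz":0,"gripper":-1},{"dx":0.03,"dy":0,"dz":0.01,"rx":0,"ry":-0.03,"rz":0,"gripper":-1},{"dx":0.03,"dy":0,"dz":0,"rx":0,"ry":-0.02,"rz":0,"gripper":-1},{"dx":0.03,"dy":0,"dz":0,"rx":0,"ry":-0.02,"rz":0,"gripper":-1},{"dx":0.03,"dy":0,"dz":0,"rx":0,"ry":-0.02,"rz":0,"gripper":-1},{"dx":0.03,"dy":0,"dz":0,"rx":0,"ry":-0.02,"rz":0,"gripper":-1},{"dx":0.03,"dy":0,"dz":0,"rx":0,"ry":-0.02,"rz":0,"gripper":-1},{"dx":0.03,"dy":0,"dz":0,"rx":0,"ry":-0.02,"rz":0,"gripper":-1},{"dx":0.03,"dy":0,"dz":0,"rx":0,"ry":-0.02,"rz":0,"gripper":-1},{"dx":0.03,"dy":0,"dz":0,"rx":0,"ry":-0.02,"rz":0,"gripper":-1}]' 45; python3 st.py
```

```text
clock: 20.97
tcp_pos: [0.5505, 0.1042, 0.0074]
orientation: [-1.185, 1.259, -1.254]
contact_force: [-6.6, -0.9, 0.9]
finger_gap: 0.0208
t 20.97 tcp [550.5 104.2   7.4] ydir [-0.006 -0.002 -1.   ] jaw yaw deg -3.61 q [ 1.270e-01  5.800e-02  1.651e+00 -1.000e-03  1.440e+00  1.900e-01] F [-6.6 -0.9  0.9] gap 20.8
```

```bash
python3 -m creep '[{"dx":0.04,"dy":0,"dz":0.03,"rx":0,"ry":-0.04,"rz":0,"gripper":-1},{"dx":0.04,"dy":0,"dz":0.03,"rx":0,"ry":-0.04,"rz":0,"gripper":-1},{"dx":0.05,"dy":0,"dz":0.02,"rx":0,"ry":-0.04,"rz":0,"gripper":-1},{"dx":0.05,"dy":0,"dz":0.02,"rx":0,"ry":-0.04,"rz":0,"gripper":-1},{"dx":0.05,"dy":0,"dz":0.02,"rx":0,"ry":-0.04,"rz":0,"gripper":-1},{"dx":0.05,"dy":0,"dz":0.02,"rx":0,"ry":-0.04,"rz":0,"gripper":-1},{"dx":0.05,"dy":0,"dz":0.02,"rx":0,"ry":-0.04,"rz":0,"gripper":-1},{"dx":0.05,"dy":0,"dz":0.02,"rx":0,"ry":-0.04,"rz":0,"gripper":-1},{"dx":0.05,"dy":0,"dz":0.02,"rx":0,"ry":-0.04,"rz":0,"gripper":-1},{"dx":0.05,"dy":0,"dz":0.02,"rx":0,"ry":-0.04,"rz":0,"gripper":-1}]' 45; python3 st.py
```

```text
clock: 21.8
tcp_pos: [0.5509, 0.1044, 0.0076]
orientation: [-1.179, 1.256, -1.259]
contact_force: [-7.8, 0.1, 0.2]
finger_gap: 0.0201
t 21.8 tcp [550.9 104.4   7.6] ydir [-0.    -0.003 -1.   ] jaw yaw deg -3.76 q [ 0.128  0.053  1.655 -0.003  1.434  0.194] F [-7.8  0.1  0.2] gap 20.1
```

```bash
python3 -m creep '[{"dx":0.07,"dy":0,"dz":0.02,"rx":-0.03,"ry":-0.03,"rz":0.04,"gripper":-1},{"dx":0.08,"dy":0,"dz":0.02,"rx":0,"ry":-0.03,"rz":0.04,"gripper":-1},{"dx":0.08,"dy":0,"dz":0.02,"rx":0,"ry":-0.03,"rz":0.02,"gripper":-1},{"dx":0.08,"dy":0,"dz":0.02,"rx":0,"ry":-0.03,"rz":0.02,"gripper":-1},{"dx":0.09,"dy":0,"dz":0.02,"rx":0,"ry":-0.03,"rz":0.02,"gripper":-1},{"dx":0.09,"dy":0,"dz":0.02,"rx":0,"ry":-0.03,"rz":0.02,"gripper":-1},{"dx":0.09,"dy":0,"dz":0.02,"rx":0,"ry":-0.03,"rz":0.02,"gripper":-1},{"dx":0.09,"dy":0,"dz":0.02,"rx":0,"ry":-0.03,"rz":0.02,"gripper":-1},{"dx":0.09,"dy":0,"dz":0.02,"rx":0,"ry":-0.03,"rz":0.02,"gripper":-1},{"dx":0.09,"dy":0,"dz":0.02,"rx":0,"ry":-0.03,"rz":0.02,"gripper":-1}]' 50; python3 st.py;python3 - <<'E'
from h import *
for n in("top",):
    im=imaging.get_image(n)[:,:,::-1]; cv2.imwrite(f"pics/n_{n}.png",im)
    crop(im,*((230,110,370,230) if n=="top" else (180,170,340,290)),5,f"pics/nc_{n}.png")
E
```

```text
clock: 22.63
tcp_pos: [0.5517, 0.1043, 0.0061]
orientation: [-1.209, 1.261, -1.24]
contact_force: [-8.9, 2.8, 1.1]
finger_gap: 0.0208
t 22.63 tcp [551.7 104.3   6.1] ydir [-0.025 -0.007 -1.   ] jaw yaw deg -2.88 q [ 0.129  0.08   1.629 -0.004  1.458  0.18 ] F [-8.9  2.8  1.1] gap 20.8
```

View pics/nc_top.png

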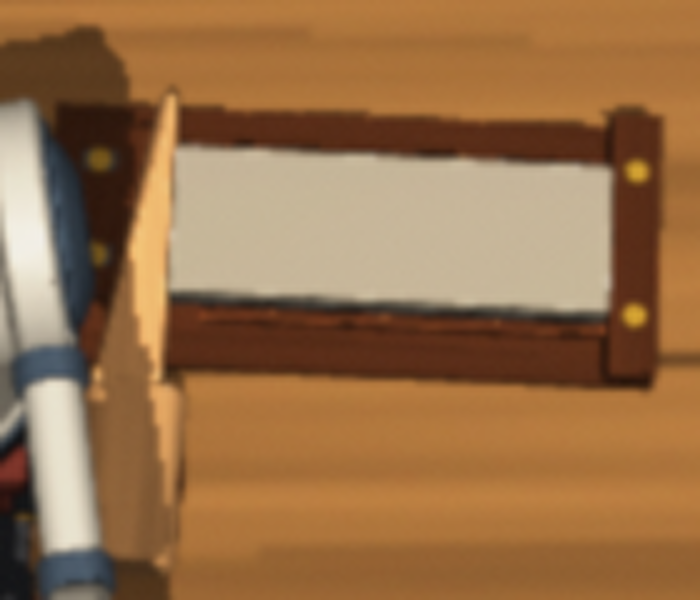

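```bash
python3 -m creep '[{"dx":0.08,"dy":0,"dz":0.05,"rx":-0.04,"ry":-0.15,"rz":-0.05,"gripper":-1},{"dx":0.1,"dy":0,"dz":0.05,"rx":-0.04,"ry":-0.15,"rz":-0.05,"gripper":-1},{"dx":0.1,"dy":0,"dz":0.05,"rx":0,"ry":-0.12,"rz":0,"gripper":-1},{"dx":0.1,"dy":0,"dz":0.04,"rx":0,"ry":-0.12,"rz":0,"gripper":-1},{"dx":0.12,"dy":0,"dz":0.04,"rx":0,"ry":-0.12,"rz":0,"gripper":-1},{"dx":0.12,"dy":0,"dz":0.04,"rx":0,"ry":-0.12,"rz":0,"gripper":-1},{"dx":0.12,"dy":0,"dz":0.04,"rx":0,"ry":-0.12,"rz":0,"gripper":-1},{"dx":0.12,"dy":0,"dz":0.04,"rx":0,"ry":-0.12,"rz":0,"gripper":-1},{"dx":0.12,"dy":0,"dz":0.04,"rx":0,"ry":-0.12,"rz":0,"gripper":-1},{"dx":0.12,"dy":0,"dz":0.04,"rx":0,"ry":-0.12,"rz":0,"gripper":-1}]' 60; python3 st.py
```

```text
clock: 23.52
tcp_pos: [0.5544, 0.1057, 0.0043]
orientation: [-1.169, 1.233, -1.279]
contact_force: [-13.4, -0.6, 3.5]
finger_gap: 0.0204
t 23.52 tcp [554.4 105.7   4.3] ydir [ 0.024 -0.014 -1.   ] jaw yaw deg -3.75 q [ 0.139  0.046  1.668 -0.018  1.405  0.207] F [-13.4  -0.6   3.5] gap 20.4
```

```bash
python3 -m creep '[{"dx":-0.2,"dy":0,"dz":0.05,"rx":0.08,"ry":0.14,"rz":0.05,"gripper":-1},{"dx":-0.3,"dy":0,"dz":0.1,"rx":0.08,"ry":0.14,"rz":0,"gripper":-1},{"dx":-0.1,"dy":-0.02,"dz":0.03,"rx":0,"ry":0,"rz":0,"gripper":-1},{"dx":0,"dy":0,"dz":0,"rx":0,"ry":0,"rz":0,"gripper":-1},{"dx":0,"dy":0,"dz":0,"rx":0,"ry":0,"rz":0,"gripper":-1},{"dx":0,"dy":0,"dz":0,"rx":0,"ry":0,"rz":0,"gripper":-1},{"dx":0,"dy":0,"dz":0,"rx":0,"ry":0,"rz":0,"gripper":-1},{"dx":0,"dy":0,"dz":0,"rx":0,"ry":0,"rz":0,"gripper":-1},{"dx":0,"dy":0,"dz":0,"rx":0,"ry":0,"rz":0,"gripper":-1},{"dx":0,"dy":0,"dz":0,"rx":0,"ry":0,"rz":0,"gripper":-1}]' 60; python3 st.py;python3 - <<'E'
from h import *
for n in("top","side"):
    im=imaging.get_image(n)[:,:,::-1]; cv2.imwrite(f"pics/o_{n}.png",im)
    crop(im,*((230,110,370,230) if n=="top" else (180,150,340,270)),5,f"pics/oc_{n}.png")
E
```

```text
clock: 24.35
tcp_pos: [0.5416, 0.1058, 0.0104]
orientation: [-1.174, 1.249, -1.254]
contact_force: [0.8, 0.7, -1.9]
finger_gap: 0.0203
t 24.35 tcp [541.6 105.8  10.4] ydir [ 0.006  0.002 -1.   ] jaw yaw deg -3.42 q [1.300e-01 2.100e-02 1.683e+00 1.000e-03 1.431e+00 1.900e-01] F [ 0.8  0.7 -1.9] gap 20.3
```

View pics/oc_top.png

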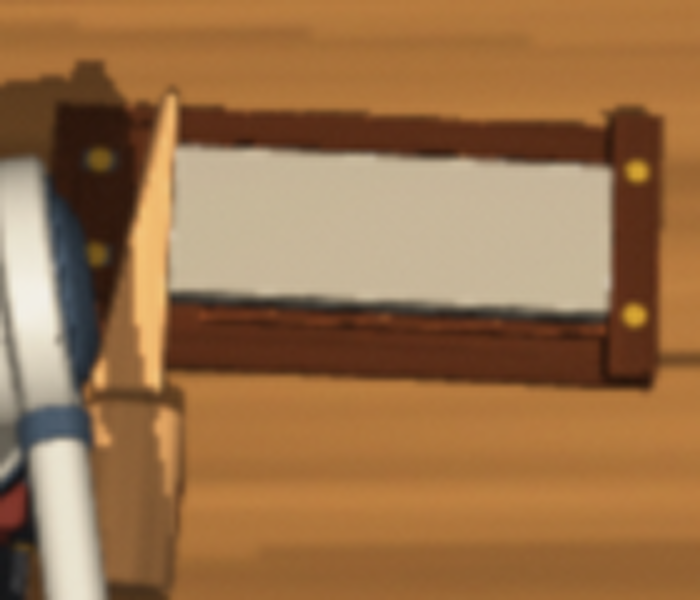

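View pics/oc_side.png

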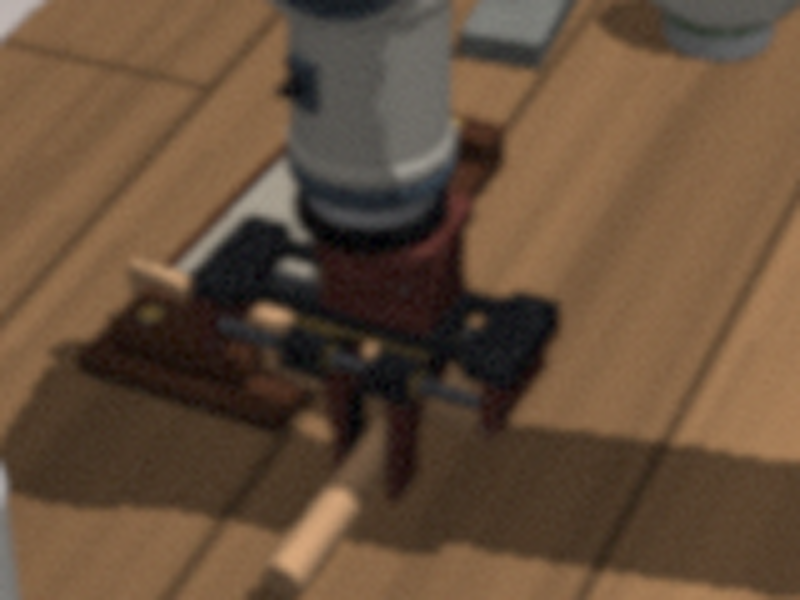

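```bash
cat > sh.py <<'E'
import sys
from h import *
# stone left end subpixel: bright threshold crossing per row, relative rows
def stone(f):
    g=cv2.imread(f)[:,:,0].astype(float); out=[]
    for r in range(146,168,2):
        row=g[r,255:300]; 
        i=int(np.argmax(np.diff(row)[:]+0)); a=row[max(i-3,0):i+5]; t=(a.min()+a.max())/2
        j=max(i-3,0)+np.argmax(a>t); out.append(255+j-1+(t-row[j-1])/(row[j]-row[j-1]))
    return np.round(np.array(out),2)
for f in sys.argv[1:]: s=stone(f); print(f,s,np.median(s).round(2))
E
python3 sh.py pics/top0.png pics/g_top.png pics/l_top.png pics/n_top.png pics/o_top.png
```

```text
pics/top0.png [264.09 263.79 263.68 263.47 263.14 263.25 263.25 263.21 263.23 263.16
 262.79] 263.25
pics/g_top.png [264.42 260.8  259.95 259.56 259.75 263.57 256.5  258.9  258.33 259.
 263.33] 259.75
pics/l_top.png [264.68 257.82 257.24 256.75 263.41 256.14 263.63 263.64 263.71 263.74
 256.32] 263.41
pics/n_top.png [264.69 264.7  257.37 256.82 256.46 256.04 255.79 255.64 263.62 263.7
 263.66] 257.37
pics/o_top.png [264.69 264.7  257.38 256.97 256.46 256.07 255.95 263.63 263.62 263.7
 263.7 ] 263.62
```

```bash
python3 -m creep '[{"dx":0.12,"dy":-0.02,"dz":0,"rx":0,"ry":0.06,"rz":0,"gripper":-1},{"dx":0.12,"dy":-0.02,"dz":0,"rx":0,"ry":0,"rz":0,"gripper":-1},{"dx":0.08,"dy":0,"dz":0,"rx":0,"ry":0,"rz":0,"gripper":-1},{"dx":0.08,"dy":0,"dz":0.02,"rx":0,"ry":-0.03,"rz":0,"gripper":-1},{"dx":0.1,"dy":0,"dz":0.05,"rx":0,"ry":-0.06,"rz":0,"gripper":-1},{"dx":0.12,"dy":0,"dz":0.07,"rx":0,"ry":-0.07,"rz":0,"gripper":-1},{"dx":0.13,"dy":0,"dz":0.08,"rx":0,"ry":-0.08,"rz":0,"gripper":-1},{"dx":0.14,"dy":0,"dz":0.08,"rx":0,"ry":-0.08,"rz":0,"gripper":-1},{"dx":0.15,"dy":0,"dz":0.08,"rx":0,"ry":-0.08,"rz":0,"gripper":-1},{"dx":0.15,"dy":0,"dz":0.08,"rx":0,"ry":-0.08,"rz":0,"gripper":-1}]' 60; python3 st.py
```

```text
clock: 25.28
tcp_pos: [0.5537, 0.1058, 0.011]
orientation: [-1.181, 1.263, -1.251]
contact_force: [-12.0, 0.7, -2.6]
finger_gap: 0.0204
t 25.28 tcp [553.7 105.8  11. ] ydir [-0.007  0.003 -1.   ] jaw yaw deg -3.67 q [0.126 0.064 1.638 0.004 1.447 0.19 ] F [-12.    0.7  -2.6] gap 20.4
```

```bash
python3 -m creep '[{"dx":0.16,"dy":0,"dz":0.06,"rx":0,"ry":-0.1,"rz":0.02,"gripper":-1},{"dx":0.17,"dy":0,"dz":0.06,"rx":0,"ry":-0.11,"rz":0.02,"gripper":-1},{"dx":0.18,"dy":0,"dz":0.07,"rx":0,"ry":-0.11,"rz":0.02,"gripper":-1},{"dx":0.19,"dy":0,"dz":0.07,"rx":0,"ry":-0.11,"rz":0.02,"gripper":-1},{"dx":0.2,"dy":0,"dz":0.07,"rx":0,"ry":-0.11,"rz":0.02,"gripper":-1},{"dx":0.2,"dy":0,"dz":0.07,"rx":0,"ry":-0.11,"rz":0.02,"gripper":-1},{"dx":0.2,"dy":0,"dz":0.07,"rx":0,"ry":-0.11,"rz":0.02,"gripper":-1},{"dx":0.2,"dy":0,"dz":0.07,"rx":0,"ry":-0.11,"rz":0.02,"gripper":-1},{"dx":0.2,"dy":0,"dz":0.07,"rx":0,"ry":-0.11,"rz":0.02,"gripper":-1},{"dx":0.2,"dy":0,"dz":0.07,"rx":0,"ry":-0.11,"rz":0.02,"gripper":-1}]' 60; python3 st.py
```

```text
clock: 26.12
tcp_pos: [0.5542, 0.1063, 0.0089]
orientation: [-1.204, 1.276, -1.239]
contact_force: [-17.7, 0.6, 3.7]
finger_gap: 0.0208
t 26.12 tcp [554.2 106.3   8.9] ydir [-0.031 -0.    -1.   ] jaw yaw deg -3.42 q [0.127 0.09  1.614 0.004 1.469 0.186] F [-17.7   0.6   3.7] gap 20.8
```

```bash
python3 -m creep '[{"dx":0.2,"dy":0,"dz":0.09,"rx":0,"ry":-0.2,"rz":0,"gripper":-1},{"dx":0.2,"dy":0,"dz":0.09,"rx":0,"ry":-0.2,"rz":0,"gripper":-1},{"dx":0.21,"dy":0,"dz":0.09,"rx":0,"ry":-0.2,"rz":0,"gripper":-1},{"dx":0.22,"dy":0,"dz":0.09,"rx":0,"ry":-0.18,"rz":0,"gripper":-1},{"dx":0.22,"dy":0,"dz":0.09,"rx":0,"ry":-0.18,"rz":0,"gripper":-1},{"dx":0.22,"dy":0,"dz":0.09,"rx":0,"ry":-0.16,"rz":0,"gripper":-1},{"dx":0.22,"dy":0,"dz":0.09,"rx":0,"ry":-0.16,"rz":0,"gripper":-1},{"dx":0.22,"dy":0,"dz":0.09,"rx":0,"ry":-0.16,"rz":0,"gripper":-1},{"dx":0.22,"dy":0,"dz":0.09,"rx":0,"ry":-0.16,"rz":0,"gripper":-1},{"dx":0.22,"dy":0,"dz":0.09,"rx":0,"ry":-0.16,"rz":0,"gripper":-1}]' 60; python3 st.py
```

```text
clock: 26.95
tcp_pos: [0.5554, 0.1067, 0.0086]
orientation: [-1.183, 1.268, -1.263]
contact_force: [-18.1, 0.1, 1.2]
finger_gap: 0.0205
t 26.95 tcp [555.4 106.7   8.6] ydir [-0.009 -0.004 -1.   ] jaw yaw deg -4.28 q [ 0.131  0.074  1.632 -0.003  1.446  0.206] F [-18.1   0.1   1.2] gap 20.5
```

```bash
python3 -m creep '[{"dx":0.24,"dy":0,"dz":0.09,"rx":0,"ry":-0.18,"rz":0.05,"gripper":-1},{"dx":0.25,"dy":0,"dz":0.09,"rx":0,"ry":-0.18,"rz":0.05,"gripper":-1},{"dx":0.26,"dy":0,"dz":0.09,"rx":0,"ry":-0.18,"rz":0.05,"gripper":-1},{"dx":0.26,"dy":0,"dz":0.09,"rx":0,"ry":-0.18,"rz":0.05,"gripper":-1},{"dx":0.26,"dy":0,"dz":0.09,"rx":0,"ry":-0.18,"rz":0.05,"gripper":-1},{"dx":0.26,"dy":0,"dz":0.09,"rx":0,"ry":-0.18,"rz":0.05,"gripper":-1},{"dx":0.26,"dy":0,"dz":0.09,"rx":0,"ry":-0.18,"rz":0.04,"gripper":-1},{"dx":0.26,"dy":0,"dz":0.09,"rx":0,"ry":-0.18,"rz":0.04,"gripper":-1},{"dx":0.26,"dy":0,"dz":0.09,"rx":0,"ry":-0.18,"rz":0.04,"gripper":-1},{"dx":0.26,"dy":0,"dz":0.09,"rx":0,"ry":-0.18,"rz":0.04,"gripper":-1}]' 60; python3 st.py
```

```text
clock: 27.78
tcp_pos: [0.5553, 0.1067, 0.0064]
orientation: [-1.2, 1.252, -1.25]
contact_force: [-23.3, 1.0, 5.1]
finger_gap: 0.0208
t 27.78 tcp [555.3 106.7   6.4] ydir [-0.012 -0.01  -1.   ] jaw yaw deg -3.05 q [ 0.134  0.079  1.63  -0.008  1.446  0.189] F [-23.3   1.    5.1] gap 20.8
```

```bash
python3 -m creep '[{"dx":-0.2,"dy":0.01,"dz":0.03,"rx":0.05,"ry":-0.07,"rz":0,"gripper":-1},{"dx":-0.3,"dy":0.02,"dz":0.1,"rx":0.05,"ry":-0.07,"rz":0,"gripper":-1},{"dx":-0.5,"dy":0.03,"dz":0.1,"rx":0,"ry":0,"rz":0,"gripper":-1},{"dx":-0.7,"dy":0.05,"dz":0,"rx":0,"ry":0,"rz":0,"gripper":-1},{"dx":-0.7,"dy":0.1,"dz":0,"rx":0,"ry":0,"rz":0,"gripper":-1},{"dx":-0.7,"dy":0.1,"dz":0,"rx":0,"ry":0,"rz":0,"gripper":-1},{"dx":-0.6,"dy":0.1,"dz":0,"rx":0,"ry":0,"rz":0,"gripper":-1},{"dx":-0.2,"dy":0.1,"dz":0,"rx":0,"ry":0,"rz":0,"gripper":-1},{"dx":0,"dy":0,"dz":0,"rx":0,"ry":0,"rz":0,"gripper":-1},{"dx":0,"dy":0,"dz":0,"rx":0,"ry":0,"rz":0,"gripper":-1}]' 45; python3 st.py; python3 - <<'E'
from h import *
for n in("top","side"):
    im=imaging.get_image(n)[:,:,::-1]; cv2.imwrite(f"pics/p_{n}.png",im)
    crop(im,*((230,110,370,230) if n=="top" else (180,170,340,290)),5,f"pics/pc_{n}.png")
E
```

```text
clock: 28.62
tcp_pos: [0.4544, 0.1195, 0.0119]
orientation: [-1.181, 1.246, -1.25]
contact_force: [-0.3, 0.2, -1.4]
finger_gap: 0.0208
t 28.62 tcp [454.4 119.5  11.9] ydir [ 0.003 -0.    -1.   ] jaw yaw deg -3.08 q [ 1.850e-01 -2.050e-01  1.892e+00 -1.000e-03  1.452e+00  2.390e-01] F [-0.3  0.2 -1.4] gap 20.8
```

View pics/pc_top.png

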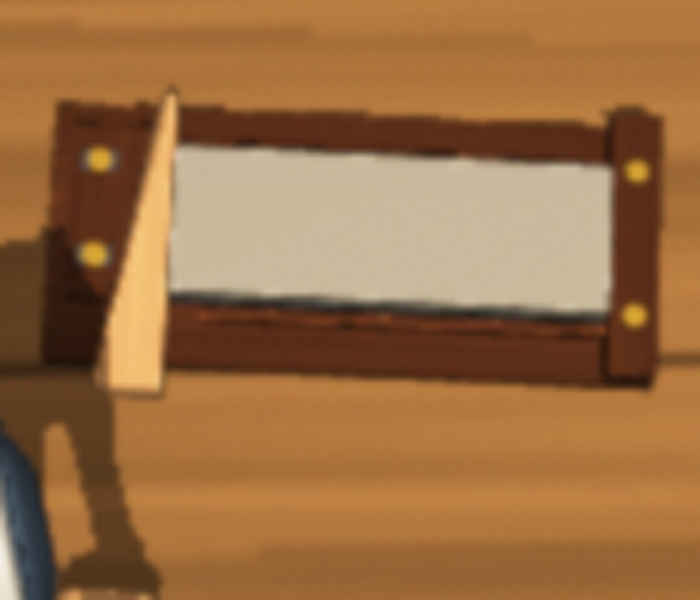

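View pics/pc_side.png

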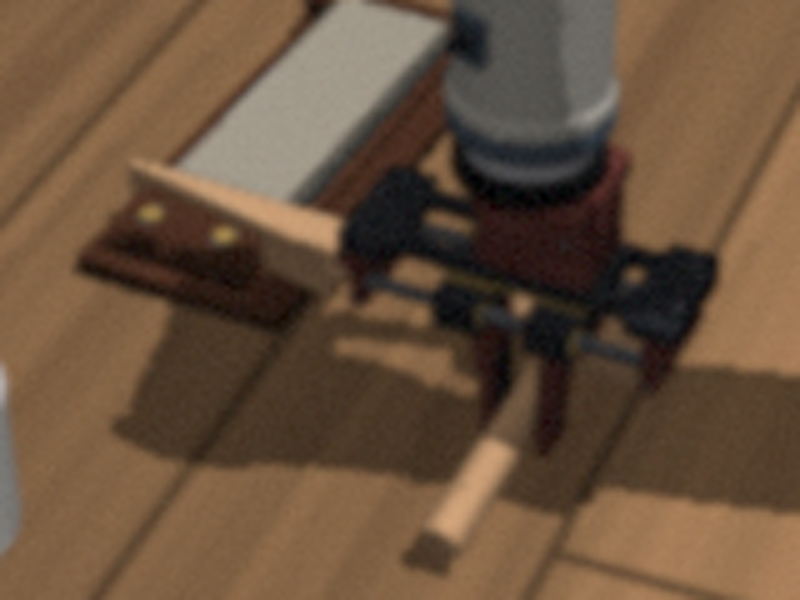

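```bash
python3 -m creep '[{"dx":0,"dy":0,"dz":-0.12,"rx":0,"ry":0,"rz":0,"gripper":-1},{"dx":0,"dy":0,"dz":-0.1,"rx":0,"ry":0,"rz":0,"gripper":-1},{"dx":0,"dy":0,"dz":-0.06,"rx":0,"ry":0,"rz":0,"gripper":-1},{"dx":0,"dy":0,"dz":-0.04,"rx":0,"ry":0,"rz":0,"gripper":-1},{"dx":0,"dy":0,"dz":-0.03,"rx":0,"ry":0,"rz":0,"gripper":-1},{"dx":0,"dy":0,"dz":-0.02,"rx":0,"ry":0,"rz":0,"gripper":-1},{"dx":0,"dy":0,"dz":0,"rx":0,"ry":0,"rz":0,"gripper":-1},{"dx":0,"dy":0,"dz":0,"rx":0,"ry":0,"rz":0,"gripper":-1},{"dx":0,"dy":0,"dz":0,"rx":0,"ry":0,"rz":0,"gripper":-1},{"dx":0,"dy":0,"dz":0,"rx":0,"ry":0,"rz":0,"gripper":-1}]' 45; python3 st.py
python3 - <<'E'
from ov import *
q=lambda X,Y:np.array([(X+.5)/5-.5+230,(Y+.5)/5-.5+110])
o=[("top",[.07,-.00167,.042],q(166,92)),("top",[.07,-.01,.042],q(179,94)),("top",[-.07,.02167,.042],q(102,389)),("top",[-.07,-.01,.042],q(162,393))]
p,r=fit(o,[.6,.05,0]); print("wedge",inh(p),r.tolist())
S=[("top",[.035,.1025,.039],q(176,146)),("top",[-.035,.1025,.039],q(170,292)),("top",[.035,-.1025,.039],q(613,165)),("top",[-.035,-.1025,.039],q(612,313))]
p,r=fit(S,[.66,-.08,-.06]); print("stone",inh(p),r.tolist())
E
```

```text
clock: 29.55
tcp_pos: [0.457, 0.1188, 0.0023]
orientation: [-1.181, 1.248, -1.251]
contact_force: [-0.6, 0.4, -0.8]
finger_gap: 0.0204
t 29.55 tcp [457.  118.8   2.3] ydir [ 0.003 -0.    -1.   ] jaw yaw deg -3.17 q [ 1.830e-01 -1.890e-01  1.896e+00 -1.000e-03  1.433e+00  2.380e-01] F [-0.6  0.4 -0.8] gap 20.4
wedge [-10.5  93.4   0.4] [[-0.6, 1.0], [0.4, 0.7], [-0.7, -0.7], [1.0, -0.9]]
stone [  1.3 -17.7   0. ] [[0.1, 0.2], [-0.3, -0.1], [0.3, 0.2], [-0.2, -0.4]]
```

```bash
python3 -m creep '[{"dx":0,"dy":0,"dz":-0.03,"rx":0,"ry":0,"rz":0,"gripper":-1},{"dx":0,"dy":0,"dz":0,"rx":0,"ry":0,"rz":0,"gripper":0.2},{"dx":0,"dy":0,"dz":0,"rx":0,"ry":0,"rz":0,"gripper":0.2},{"dx":0,"dy":0,"dz":0,"rx":0,"ry":0,"rz":0,"gripper":0.2},{"dx":0,"dy":0,"dz":0,"rx":0,"ry":0,"rz":0,"gripper":0.2},{"dx":0,"dy":0,"dz":0,"rx":0,"ry":0,"rz":0,"gripper":0.2},{"dx":0,"dy":0,"dz":0.3,"rx":0,"ry":0,"rz":0,"gripper":0.2},{"dx":0,"dy":0,"dz":0.6,"rx":0,"ry":0,"rz":0,"gripper":0.2},{"dx":0,"dy":0,"dz":0.9,"rx":0,"ry":0,"rz":0,"gripper":0.2},{"dx":0,"dy":0,"dz":0.9,"rx":0,"ry":0,"rz":0,"gripper":0.2}]' 45; python3 st.py
python3 -m creep '[{"dx":-0.3,"dy":0.3,"dz":0.9,"rx":0,"ry":0,"rz":0,"gripper":0.2},{"dx":-0.3,"dy":0.5,"dz":0.9,"rx":0,"ry":0,"rz":0,"gripper":0.2},{"dx":-0.3,"dy":0.5,"dz":0.7,"rx":0,"ry":0,"rz":0,"gripper":0.2},{"dx":-0.3,"dy":0.5,"dz":0.5,"rx":0,"ry":0,"rz":0,"gripper":0.2},{"dx":-0.2,"dy":0.5,"dz":0,"rx":0,"ry":0,"rz":0,"gripper":0.2},{"dx":0,"dy":0.5,"dz":0,"rx":0,"ry":0,"rz":0,"gripper":0.2},{"dx":0,"dy":0.3,"dz":0,"rx":0,"ry":0,"rz":0,"gripper":0.2},{"dx":0,"dy":0,"dz":0,"rx":0,"ry":0,"rz":0,"gripper":0.2},{"dx":0,"dy":0,"dz":0,"rx":0,"ry":0,"rz":0,"gripper":0.2},{"dx":0,"dy":0,"dz":0,"rx":0,"ry":0,"rz":0,"gripper":0.2}]' 45
python3 - <<'E'
from h import *
for n in("top","side"):
    im=imaging.get_image(n)[:,:,::-1]; cv2.imwrite(f"pics/q_{n}.png",im)
E
```

```text
clock: 30.38
tcp_pos: [0.454, 0.1181, 0.0671]
orientation: [-1.189, 1.253, -1.249]
contact_force: [0.0, 1.3, -0.1]
finger_gap: 0.0525
t 30.38 tcp [454.  118.1  67.1] ydir [-0.006 -0.003 -1.   ] jaw yaw deg -3.17 q [ 0.183 -0.237  1.819 -0.002  1.566  0.239] F [ 0.   1.3 -0.1] gap 52.5
clock: 31.22
tcp_pos: [0.4197, 0.1986, 0.1586]
orientation: [-1.173, 1.245, -1.254]
contact_force: [0.2, -0.2, -0.0]
finger_gap: 0.0523
```

View pics/q_top.png

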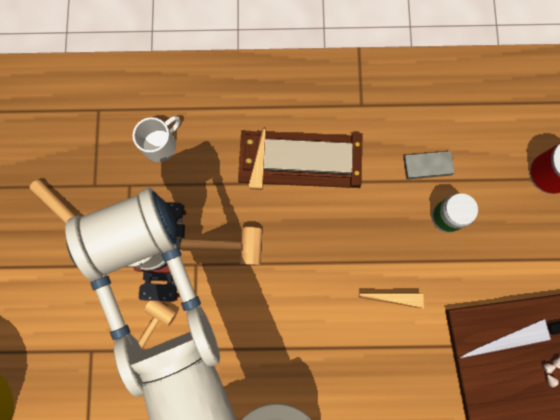

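View pics/q_side.png

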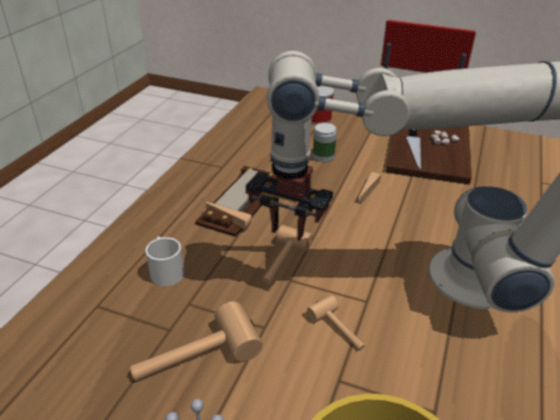

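```bash
python3 -c "
from station import workorder
print(workorder.hand_in())"
```

```text
the job is handed in; nothing more can be done
None
```

I put the wedge in the gap thin end first, let go of it, and drove it home with the middle-sized mallet. I did this by pressing the mallet steadily against the wedge rather than with swung taps. The push went up to about 23 N (a bit over the 15–20 N that means tight, well under 40 N), and the wedge stopped advancing above about 18 N. I then laid the mallet on the table clear of the holder and handed the job in at about 31 s.

**Last checks**
- **Stone:** the camera fit put it home against the stop, at y ≈ -17.7 mm and x ≈ +1.3 mm in the holder's frame. That picture came after the mallet was backed off and before it was laid down.
- **Wedge:** the same picture shows it upright in the gap, flush with stone and cleat and about 0.4° from square. The fit gave its y as 93.4 mm, not the expected 95 mm, which is within what the cameras can resolve.
- **Mallet and bystanders:** the final pictures show the mallet lying flat and clear of the holder, with nothing in the gripper. The mug, tin and dressing stone appear not to have moved; I judged this by eye.

**Not checked:** I could not measure the clamping force left on the stone after backing off. I infer it only from the tight push and the wedge staying put.

**Problem along the way:** on the early pushes the arm tilted and sank a few millimetres. I backed the mallet off once, straightened the tool and pushed again.

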